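Trip the hidden battery catch of the glaze scale and put the pack on charge

TASK

The glaze scale's battery pack is flat. Take the release pin from the tool block, feel with it down through the narrow slot in front of the pack until you find the springy hidden tab and press that gently until the pack pops up (never force the pin where it meets something hard); then put the pin back in its hole, lift the pack out and stand it gently in the charging cradle. Leave the tub on the scale and the other things about where they are.

Things in the scene. Friction and masses are not known exactly. Their poses are not given: they have to be found in the camera images.
- scale: light grey bench scale, 210 (x) x 340 (y) x 78 mm high with a steel weighing pan on its left (+y) part; fixed to the bench; origin at the centre of its underside, x towards its back, y to its left, z up. Its deck is flat at 78 mm. In its right part sits the battery well, 49 x 69 mm, and in front (-x) of that a slot.
- scale_slot (a point): centre of the mouth of the steel-framed slot in the deck, 10 mm wide along x, 46 mm long along y; deck plate 6 mm thick, hollow beneath; axes as the scale's. Out of sight below lies the catch: a springy tab 18 mm wide along the slot. It was fitted by hand: the tab's middle is anywhere up to 18 mm to either side of the slot's middle, its top anywhere from 33 to 43 mm below the deck.
- slot_left (a point): the slot's left (+y) end at deck height. Below, hard steel cheeks of the catch's bracket, each 6 mm wide along the slot, flank the tab on both sides, 1 mm beside it; they sit where the tab sits along the slot, their tops always 38 mm below the deck. Beyond the cheeks it is empty down to a hard floor 64 mm below the deck.
- slot_right (a point): the slot's right (-y) end at deck height. Pressed, the tab gives way: about 2 N at first, 4 to 6 N when it lets the pack go after roughly 4 mm; after 5.5 mm it meets a hard stop. Let go, it springs back. More than 18 N on the pin breaks the catch.
- scale_bay (a point): centre of the mouth of the battery well, at deck height; axes as the scale's
- pack_grip (a point): point on the green grip fin on top of the dark battery pack: fin 12 (x) x 40 (y) mm, 32 mm high, standing on the pack's top face; this point is in its middle, 22 mm above that face and 10 mm below the fin's upper edge; axes as the pack's, z up. Latched, this point is about 20 mm above the deck; popped up by the spring under the pack, about 34 mm.
- pack_base (a point): centre of the pack's underside. The pack is 44 (x) x 64 (y) x 58 mm without the fin, 0.24 kg, this point is 80 mm below pack_grip; axes as the pack's. It sits 60 mm deep in the well with 2.5 mm play all round.
- charger_in (a point): centre of the floor of the charging cradle's pocket, a grey open-topped socket on a black base, fixed to the bench; pocket 51 (x) x 71 (y) mm inside, floor 9 mm above the bench, rim 30 mm above the bench; the pack stands in it fin up, long side along its y, either way round
- pin_handle (a point): middle of the handle of the release pin: dark wooden handle 14 x 14 mm square, 48 mm high (24 mm up and down from this point), under it a 7 mm brass ferrule 13 mm across, then a round steel rod 6 mm thick, 84 mm long; 0.06 kg; x and y square to the handle's faces, z up along the pin
- pin_tip (a point): lower end of the release pin's rod, 115 mm below pin_handle; axes as the pin's
- pin_hole (a point): mouth of the pin's hole (10 mm wide, through) in the upper face of the wooden tool block, 150 (x) x 60 (y) x 92 mm high, fixed to the bench; the pin hangs in it by its ferrule with the handle up. Axes as the block's, x along its row of three holes; a needle tool sticks up 90 mm away at +x
- glaze_tub: small blue tub, 69 mm wide, 57 mm high, standing on the scale's pan; origin under its centre; to be left alone
- ochre_tub: ochre tub, 67 mm wide, 62 mm high, on the bench; to be left alone
- tile: brown glaze test tile, 44 x 46 x 62 mm, standing on the bench; to be left alone
There are look-alikes about, which are no part of the job. Leave any orange look-alike of the part that bears charger_in alone. What is shaped like the part that bears pack_grip but pink is not meant.

How it is judged:
By the outcome, as a careful person would: the job done as asked, in the order asked, and still so for the second after the job is handed in, with the robot touching nothing.
It also fails if it takes over 72 s, if anything falls off the work surface, if the arm or the gripper's body presses on something with over 40 N, if the wrist force passes 120 N, or if a joint passes its speed limit or range.

ROBOT

A 7-joint arm with a two-finger parallel gripper is mounted at the origin on a cart in front of the work surface, level with it; the furniture and walls round the work are solid. World frame = base frame: x ahead of the robot, y to its left, z up, the work surface at z = 0. Lengths are in m, angles in rad, forces in N, time in s.
With the tool pointing down it reaches from about 0.425 to 0.975 m from the base axis. Payload 16.7 kg.
Tool frame: the origin (TCP) lies midway between the tips of the shut fingers; the grasp point (between the pads) lies 19 mm behind it (r.hold_point_z is the distance from the TCP to the grasp point, in m); y points along the fingers, z is the direction in which the jaws open and shut, and the axes are right-handed (so a half turn about y gives the same grasp; the last joint's range is limited). The gripper opens to 85 mm and grips with 20 to 120 N. Pads are 22 mm wide; open, the fingers measure 114 mm over their backs; the gripper's body (76 mm by 85 mm) begins 54 mm behind the grasp point. The pads swing forward as they close: fully open they stand 13 mm farther back than shut.
Start: joints at [1.05, 0.426, 0.074, 1.606, -0.034, 1.111, -0.067], TCP at [0.245, -0.629, 0.194] pointing down, gripper open.
Joint ranges: [-2.85, 2.85], [-0.5, 2.14], [-1.23, 1.37], [0.21, 2.46], [-1.02, 4.16], [0.16, 2.05], [-2.73, 2.73]. Speed limits (rad/s): [1.89, 1.89, 2.39, 2.39, 3.01, 3.01, 3.01].

INTERFACE

Orientations are given as a unit quaternion [x, y, z, w].
In Python, from workcell import sensors, optics, r, finder gives the robot as it stands.
- The arm moves only by the shell command python3 -m inch 'ROWS'. ROWS is JSON, a list of rows, each an object with "rot": the turn, a rotation vector about the tool's x, y, z normalised to -1 to 1, where 1 is 180 degrees, a list of three; "offset": the shift along the tool's x, y, z normalised to -1 to 1, where 1 is 80 mm, a list of three; "claw": the opening, from 0 (shut) to 1 (fully open). In form: [{"rot": [ax, ay, az], "offset": [x, y, z], "claw": claw}, ...]. A call has 1 to 12 rows; each row is the pose to reach, as a shift and turn from the pose commanded when the call began, along the tool's axes at that moment, turning the shorter way round; what a row does not reach only later rows make up. A row lasts 1/8 s, in which the tool goes at most 62.5 mm and 10.7 degrees, less where a joint would pass 70% of its speed; a pose out of reach is approached as far as the arm can. A call with a number of a shift or a turn outside -1 to 1 is refused whole. A call with a gripper value outside its range is refused whole. The fingers move at their own pace and stop on an object; the grip force is fixed at half the most. Time passes only in rows, so rows that repeat a pose let the fingers close. It gives the time, the measured TCP pose, the force and the opening at its end, in the units of the state.
- sensors.sense(): the state, without advancing time (a new reading comes with each control period).
- optics.camera(name): name is "side" or "top" or "wrist"; returns a dict with "image" (480x640x3 uint8, red, green, blue), "intrinsics" (3x3 intrinsics, pixels), "eye" and "orientation" of the camera in the world. Camera axes: x right, y down, z forward; pixel columns grow to the right and rows downward; lengths in m; the calibration is good to about 2 mm. The wrist camera is an equidistant fisheye: a pixel r from the principal point sees the ray r / f radians off the axis. A picture is of the moment at which its call begins. There is no depth.
- r.hand_in(): hands the job in, once; it reports no verdict.
Trained networks look in the newest picture that a camera, given by its name, has taken for a name from the list of things; names that differ only in an ending like _2 or _b are one class to them, and where a whole thing is asked for, a point or a joint stands for the part that bears it (a point fixed in the world has none). Each returns a list of dicts, best first, with "conf" (0 to 1); they miss things now and then, are a little off and sometimes report something else, mostly with a low value. They report only what shows in the picture. A call takes as long as a camera call. They do not tell look-alikes from the thing itself.
- finder.trace(name, camera): "region" (480x640 bool, what is visible of it) and "pixel" ([column, row] in pixels, amid what is visible of it).
The state is a dict: "time": time; "qpos": joint angles; "qvel": joint speeds; "effort": joint torques, N m; "tool_pos": TCP position; "tcp_rot": TCP orientation; "ft_force": force on the tool from outside, world axes, zero at the start; "wrist_torque": the same for the moment, N m; "gripper_width": finger opening in m.
Only numpy, scipy, OpenCV 4.12 (cv2) and the standard library are available. Lean on these libraries where they do the work, as an engineer would, in place of code of your own. Each camera call takes 0.05 s, during which the arm holds its last target.

## Working session

There is one attempt and no reset: what is moved stays moved. The work goes in short steps, Python scripts to look and compute and a shell command to move; the robot and the scene stay as the last step left them, time stands still between calls to the robot, and variables do not carry over. Pictures are saved under pics/ and viewed, and the job is handed in when it is done.

```bash
ls; mkdir -p pics; python3 - <<'E'
from workcell import sensors, optics, r, finder
import cv2
s=sensors.sense()
for k,v in s.items(): print(k,v)
print(r.hold_point_z)
for n in ["side","top","wrist"]:
    c=optics.camera(n); cv2.imwrite(f"pics/{n}0.png",c["image"][:,:,::-1]); print(n,c["intrinsics"],c["eye"],c["orientation"])
E
```

```text
pics
time 0.0
qpos [ 1.05053838  0.4267544   0.07382084  1.6065947  -0.03408641  1.11081657
 -0.06710138]
qvel [-0.00011853  0.00157559  0.00164906 -0.00054098 -0.00023558  0.00037317
 -0.00122576]
effort [ 6.74836656e-05 -9.49824572e+01  3.76064122e+00 -4.63506782e+01
  1.92948687e-02  1.02440827e-02  2.12088736e-05]
tool_pos [ 0.2443853  -0.6287163   0.19360023]
tcp_rot [-0.13045311  0.69544045 -0.69454224  0.13021381]
ft_force [-0.31738266  0.77179187  0.8736328 ]
wrist_torque [-0.00518162  0.02692768  0.00181906]
gripper_width 0.08549845467178209
0.0187
side [[596.13280782   0.         319.5413836 ]
 [  0.         596.13280782 237.98929852]
 [  0.           0.           1.        ]] [ 0.44645966 -1.39046254  0.60479989] [ 0.81792946 -0.02874886  0.01329633 -0.57444592]
top [[435.26154525   0.         312.68186548]
 [  0.         435.26154525 237.68341481]
 [  0.           0.           1.        ]] [0.33571089 0.00259538 1.03918895] [-0.69241223  0.71422928 -0.07214634  0.07236534]
wrist [[371.64829954   0.         321.61774217]
 [  0.         371.64829954 237.98307969]
 [  0.           0.           1.        ]] [ 0.30944084 -0.60504158  0.37340497] [ 0.81755981 -0.5590763  -0.07852951  0.11341411]
```

View pics/top0.png

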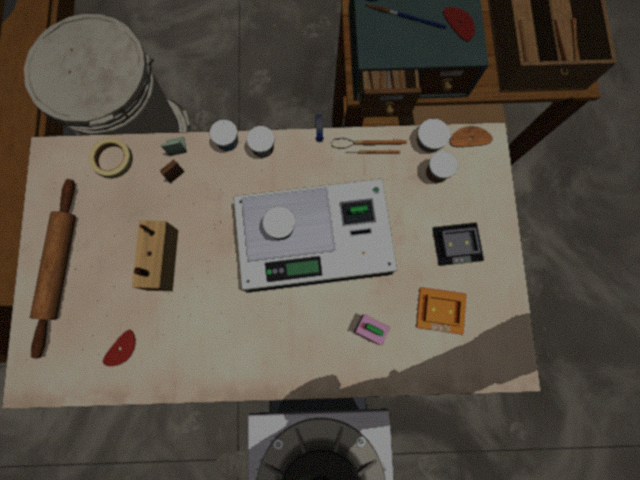

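View pics/side0.png

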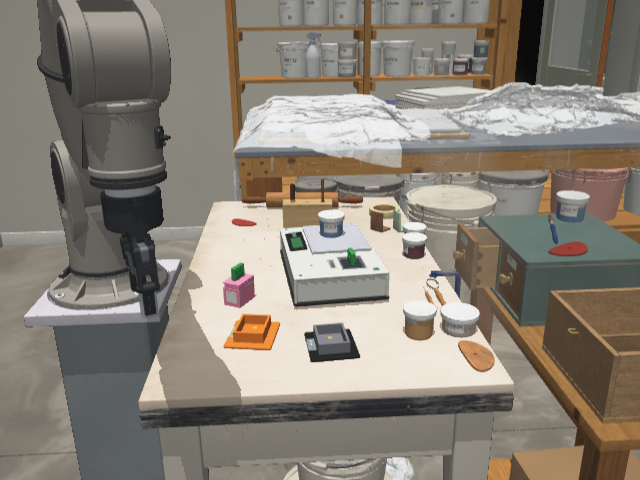

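View pics/wrist0.png

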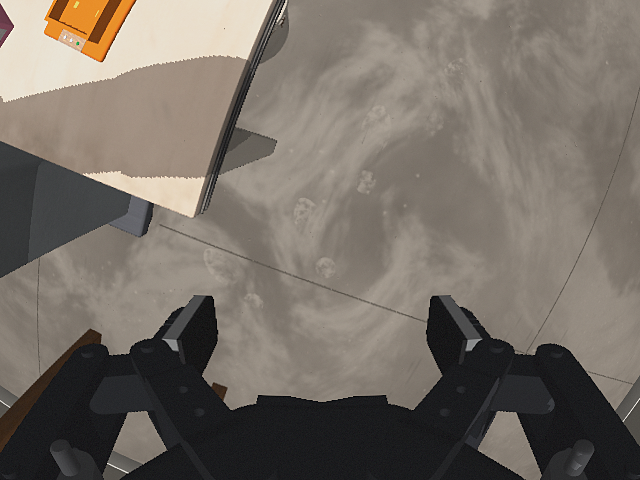

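```bash
cat > h.py <<'E'
import numpy as np, cv2
from scipy.spatial.transform import Rotation as R
from workcell import sensors, optics, r, finder
def cam(n):
    return optics.camera(n)
def ray(c,px):
    K=c["intrinsics"]; 
    v=np.array([(px[0]-K[0,2])/K[0,0],(px[1]-K[1,2])/K[1,1],1.])
    if c.get("fish"):
        a=v[:2]; th=np.linalg.norm(a); d=a/max(th,1e-9); v=np.array([*(d*np.sin(th)),np.cos(th)])
    d=R.from_quat(c["orientation"]).apply(v); return np.array(c["eye"]),d/np.linalg.norm(d)
def onz(c,px,z):
    o,d=ray(c,px); return o+d*(z-o[2])/d[2]
def proj(c,p):
    K=c["intrinsics"]; v=R.from_quat(c["orientation"]).inv().apply(np.array(p)-c["eye"])
    if c.get("fish"):
        rr=np.hypot(v[0],v[1]); th=np.arctan2(rr,v[2]); a=v[:2]/max(rr,1e-9)*th
    else: a=v[:2]/v[2]
    return np.array([a[0]*K[0,0]+K[0,2],a[1]*K[1,1]+K[1,2]])
def tri(l):
    A=np.zeros((3,3));b=np.zeros(3)
    for o,d in l:
        M=np.eye(3)-np.outer(d,d);A+=M;b+=M@o
    p=np.linalg.solve(A,b); return p,[np.linalg.norm((np.eye(3)-np.outer(d,d))@(p-o)) for o,d in l]
E
python3 - <<'E'
from h import *
C={n:cam(n) for n in ["side","top"]}
for nm in ["scale","scale_slot","slot_left","slot_right","scale_bay","pack_grip","charger_in","pin_handle","pin_hole","pin_tip","glaze_tub","ochre_tub","tile"]:
  for n in C:
    for d in finder.trace(nm,n)[:4]:
        print(nm,n,round(d["conf"],2),np.round(d["pixel"],1), d["region"].sum())
for n,(x,y,w,h,k) in {"top":(120,180,300,130,2.6),"side":(220,170,200,200,3)}.items():
    im=C[n]["image"][y:y+h,x:x+w,::-1]; cv2.imwrite(f"pics/{n}c.png",cv2.resize(im,None,fx=k,fy=k,interpolation=cv2.INTER_CUBIC))
E
```

```text
scale side 0.86 [328.8 268.5] 6853
scale top 0.83 [317.7 240.8] 13335
scale top 0.61 [356.4 211.1] 572
scale_slot side 0.72 [326.8 270.3] 6697
scale_slot top 0.72 [173.  172.6] 361
scale_slot top 0.56 [313.4 239.8] 13756
slot_left side 0.6 [328.5 269.7] 6726
slot_left top 0.96 [316.5 240.5] 13565
slot_right side 0.67 [328.  268.2] 6900
slot_right top 0.61 [312.9 242.6] 13299
scale_bay side 0.9 [330.8 269.5] 7013
scale_bay side 0.67 [418.5 321. ] 1090
scale_bay top 0.58 [313.5 239.9] 13494
scale_bay top 0.25 [359.3 209.6] 576
pack_grip side 0.91 [238.1 284.1] 1000
pack_grip side 0.62 [351.9 260.6] 264
pack_grip top 0.72 [313.7 239.7] 13633
pack_grip top 0.66 [358.6 211.1] 544
pack_grip top 0.63 [371.2 330. ] 653
charger_in side 0.89 [327.9 344.7] 1659
charger_in side 0.65 [255.6 331.3] 1581
charger_in side 0.65 [329.  269.5] 7012
charger_in top 0.63 [442.9 308.2] 1995
charger_in top 0.57 [457.2 243.1] 1746
pin_handle side 0.65 [326.  345.8] 1683
pin_handle top 0.56 [140.5 271.1] 106
pin_hole side 0.67 [303.2 212.2] 1189
pin_hole top 0.75 [155.6 255.7] 2628
pin_hole top 0.71 [441.6 165.4] 724
pin_hole top 0.59 [460.6 239.9] 1840
pin_tip side 0.46 [325.2 344.5] 1679
pin_tip side 0.43 [415.6 318.1] 1106
pin_tip side 0.42 [290.  193.7] 88
pin_tip side 0.19 [330.8 268.8] 6922
pin_tip top 0.6 [142.  271.8] 95
glaze_tub side 0.85 [328.5 221.5] 646
glaze_tub top 0.91 [278.7 223.9] 824
glaze_tub top 0.71 [457.8 241. ] 1713
glaze_tub top 0.69 [170.2 172.6] 319
ochre_tub side 0.88 [416.7 317.8] 1095
ochre_tub top 0.83 [439.2 165.8] 754
ochre_tub top 0.33 [281.2 224.4] 834
tile side 0.75 [379.2 220.1] 256
tile top 0.66 [170.6 171.4] 318
```

View pics/topc.png

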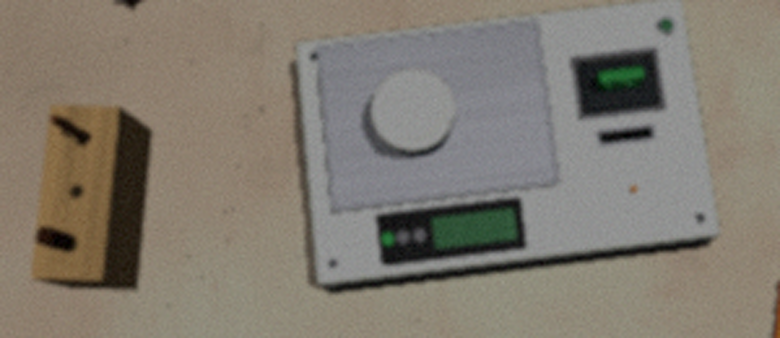

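View pics/sidec.png

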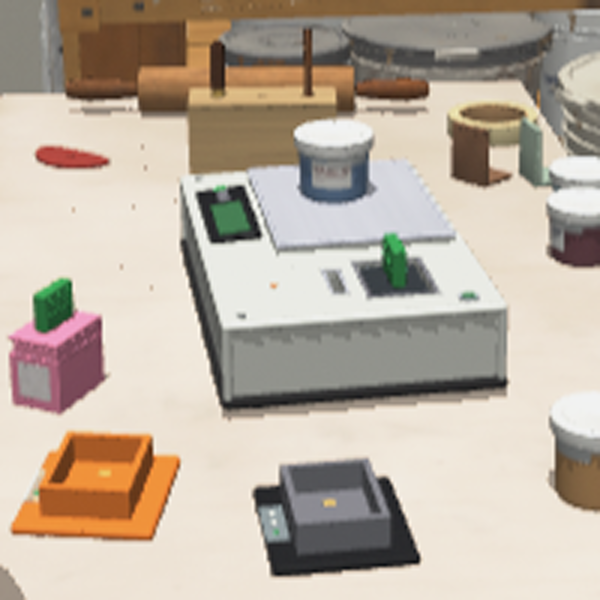

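```bash
python3 - <<'E'
from h import *
s=sensors.sense(); print(R.from_quat(s["tcp_rot"]).as_matrix().round(3))
C={n:cam(n) for n in ["side","top"]}
from scipy.optimize import least_squares
T=lambda x,y:(120+x/2.6,180+y/2.6); S=lambda x,y:(220+x/3,170+y/3)
def fit(name,z,local,obs,x0):
    # obs list (cam,idx,px)
    def f(p):
        c,s_=np.cos(p[2]),np.sin(p[2]); o=[]
        for cn,i,px in obs:
            l=local[i]; P=[p[0]+c*l[0]-s_*l[1],p[1]+s_*l[0]+c*l[1],l[2]]
            o+=list(proj(C[cn],P)-px)
        return np.array(o)
    q=least_squares(f,x0); print(name,q.x.round(4),np.degrees(q.x[2]).round(2)); print(f(q.x).reshape(-1,2).round(1).tolist()); return q.x
# scale corners: 0 back-left,1 back-right,2 front-right,3 front-left
h=.078
L=[(.105,.17,h),(.105,-.17,h),(-.105,-.17,h),(-.105,.17,h)]
fit("scale",h,L,[("top",0,T(297,45)),("top",1,T(681,0)),("top",2,T(717,235)),("top",3,T(318,283)),("side",1,S(507,305)),("side",2,S(228,330)),("side",3,S(182,177))],[.5,0,0])
h=.092
L=[(.075,.03,h),(.075,-.03,h),(-.075,-.03,h),(-.075,.03,h)]
fit("block",h,L,[("top",0,T(52,105)),("top",1,T(121,107)),("top",2,T(102,285)),("top",3,T(33,277)),("side",1,S(336,103)),("side",2,S(189,106))],[.45,.4,0])
t=C["top"]
print("bay",onz(t,T(620,83),.078)); print("slot",onz(t,T(626,134),.078)); print("fin",onz(t,T(622,76),.108))
print("pin top", onz(t,T(42,237),.147),"bottom",onz(t,T(68,241),.099))
print("hole mid",onz(t,T(76,191),.092))
for p in [(457.2,241)]: print("chg",onz(t,p,.009))
print("chg side",onz(C["side"],S(330,503),.009), onz(C["top"],(459,242.5),.009))
im=t["image"][215:275,425:495,::-1]; cv2.imwrite("pics/chg.png",cv2.resize(im,None,fx=8,fy=8,interpolation=cv2.INTER_CUBIC))
E
```

```text
[[-0.932  0.     0.362]
 [-0.362  0.    -0.932]
 [-0.    -1.    -0.   ]]
scale [ 0.5483 -0.0041  0.0961] 5.5
[[0.9, -0.4], [-0.7, -1.0], [0.4, -2.1], [1.5, -1.2], [-2.1, -1.2], [-1.7, -2.7], [-1.1, -0.9]]
block [ 0.5085  0.3607 -0.0618] -3.54
[[0.0, -0.5], [0.1, -0.4], [0.6, -1.9], [-0.4, 0.3], [-1.3, -0.5], [-2.1, -1.0]]
bay [ 0.59201726 -0.1064843   0.078     ]
slot [ 0.54604246 -0.10931211  0.078     ]
fin [ 0.59012096 -0.1051022   0.108     ]
pin top [0.46186717 0.36625635 0.147     ] bottom [0.46461024 0.36389899 0.099     ]
hole mid [0.50811293 0.36179993 0.092     ]
chg [ 0.53050269 -0.34836318  0.009     ]
chg side [ 0.52673487 -0.33425361  0.009     ] [ 0.52669185 -0.35233082  0.009     ]
```

View pics/chg.png

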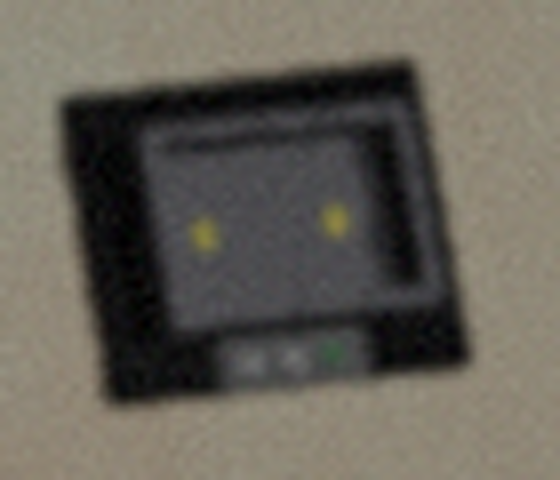

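```bash
python3 -m inch '[{"rot":[0,-0.363,0],"offset":[-1,-1,0],"claw":1},{"rot":[0,-0.363,0],"offset":[-1,-1,0],"claw":1},{"rot":[0,-0.363,0],"offset":[-1,-1,0],"claw":1},{"rot":[0,-0.363,0],"offset":[-1,-1,0],"claw":1},{"rot":[0,-0.363,0],"offset":[-1,-1,0],"claw":1},{"rot":[0,-0.363,0],"offset":[-1,-1,0],"claw":1},{"rot":[0,-0.363,0],"offset":[-1,-1,0],"claw":1},{"rot":[0,-0.363,0],"offset":[-1,-1,0],"claw":0.5}]'; python3 -c "
from h import *
s=sensors.sense();print(s['qpos'].round(2),R.from_quat(s['tcp_rot']).as_matrix().round(3))"
```

```text
time: 2.65
tool_pos: [0.319, -0.6002, 0.2743]
tcp_rot: [0.484, -0.516, 0.516, -0.484]
ft_force: [0.6, 0.4, 0.4]
gripper_width: 0.0698
[ 1.1   0.39 -0.15  1.49  0.06  1.27  0.88] [[-0.064  0.     0.998]
 [-0.998  0.    -0.064]
 [-0.    -1.     0.   ]]
```

```bash
python3 -m inch '[{"rot":[0,0,0],"offset":[-1,0,1],"claw":0.5},{"rot":[0,0,0],"offset":[-1,0,1],"claw":0.5},{"rot":[0,0,0],"offset":[-1,0,1],"claw":0.5}]';  python3 -m inch '[{"rot":[0,0,0],"offset":[-1,0,1],"claw":0.5},{"rot":[0,0,0],"offset":[-1,0,1],"claw":0.5}]'; python3 -m inch '[{"rot":[0,0,0],"offset":[-1,0,0.2],"claw":0.5},{"rot":[0,0,0],"offset":[-1,0,0.2],"claw":0.5}]'; python3 -m inch '[{"rot":[0,0,0],"offset":[-1,0,0],"claw":0.5},{"rot":[0,0,0],"offset":[-1,0,0],"claw":0.5}]'; python3 -m inch '[{"rot":[0,0,0],"offset":[-1,0,0],"claw":0.5},{"rot":[0,0,0],"offset":[-1,0,0],"claw":0.5}]'
```

```text
time: 3.02
tool_pos: [0.4079, -0.5214, 0.2746]
tcp_rot: [0.485, -0.514, 0.514, -0.486]
ft_force: [-0.8, -0.3, -0.1]
gripper_width: 0.0429
time: 3.28
tool_pos: [0.4892, -0.4492, 0.2744]
tcp_rot: [0.484, -0.516, 0.516, -0.484]
ft_force: [0.5, 0.4, -0.3]
gripper_width: 0.043
time: 3.52
tool_pos: [0.5105, -0.3675, 0.2745]
tcp_rot: [-0.485, 0.514, -0.514, 0.486]
ft_force: [-0.1, -0.7, -0.4]
gripper_width: 0.0431
time: 3.78
tool_pos: [0.5142, -0.2884, 0.2748]
tcp_rot: [0.485, -0.514, 0.515, -0.485]
ft_force: [-0.2, -0.7, 0.2]
gripper_width: 0.0425
time: 4.03
tool_pos: [0.5189, -0.2089, 0.2748]
tcp_rot: [0.485, -0.514, 0.515, -0.485]
ft_force: [-0.0, 0.3, -0.7]
gripper_width: 0.0425
```

```bash
python3 -c "
from h import *
s=sensors.sense();print(s['tool_pos'],s['time'])
c=cam('wrist');cv2.imwrite('pics/w1.png',c['image'][:,:,::-1]); 
c['fish']=1
for P in [(.546,-.109,.078),(.592,-.105,.11),(.5483,-.0041,.078)]: print(proj(c,P))
"
```

```text
[ 0.51890941 -0.20885162  0.27479066] 4.025
[342.44161285 102.85366791]
[393.75083067  94.33404095]
[338.33332687   4.94519772]
```

View pics/w1.png

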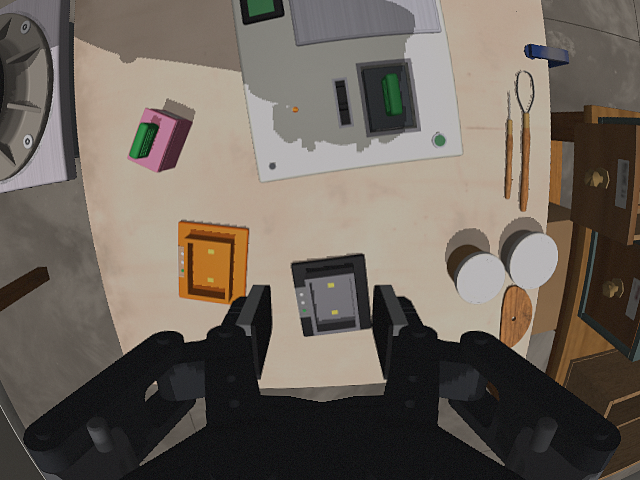

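```bash
python3 -c "
import cv2
im=cv2.imread('pics/w1.png')
cv2.imwrite('pics/w1a.png',cv2.resize(im[40:190,230:480],None,fx=3.2,fy=3.2,interpolation=cv2.INTER_CUBIC))
cv2.imwrite('pics/w1b.png',cv2.resize(im[240:350,270:400],None,fx=5,fy=5,interpolation=cv2.INTER_CUBIC))"
```

```text
(no output)
```

View pics/w1a.png

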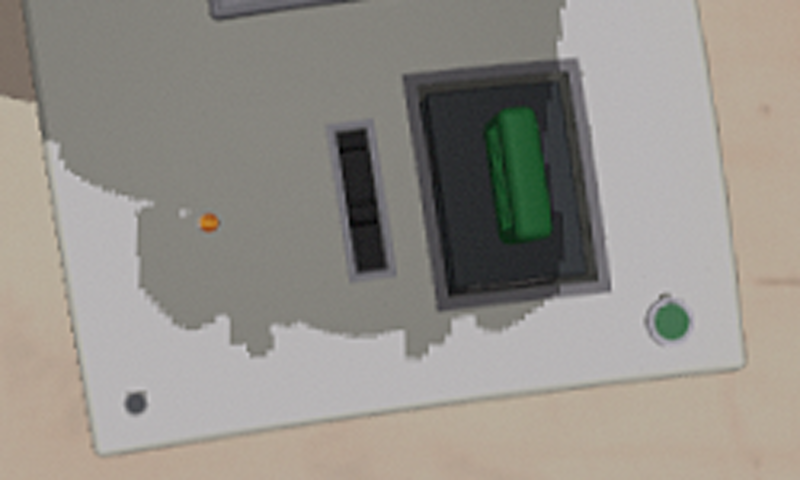

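View pics/w1b.png

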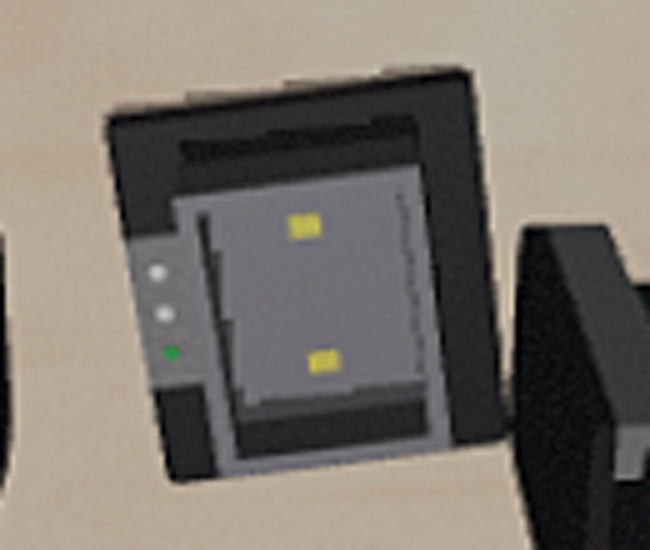

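```bash
cat > m1.py <<'E'
from h import *
import pickle
c=cam('wrist');c['fish']=1
a=lambda x,y:(230+(x+.5)/3.2-.5,40+(y+.5)/3.2-.5); b=lambda x,y:(270+(x+.5)/5-.5,240+(y+.5)/5-.5)
az=lambda v:np.degrees(np.arctan2(v[1],v[0]))
q=[onz(c,a(*p),.078) for p in [(337,130),(366,128),(385,268),(357,272)]]
print('slot',np.mean(q,0),'len',np.linalg.norm((q[0]+q[1]-q[2]-q[3])/2),'w',np.linalg.norm((q[1]+q[2]-q[0]-q[3])/2),az(q[0]+q[1]-q[2]-q[3])-90)
w=[onz(c,a(*p),.078) for p in [(403,75),(578,60),(610,290),(440,310)]]
print('bay',np.mean(w,0),az(w[0]+w[1]-w[2]-w[3])-90)
w=[onz(c,a(*p),.078) for p in [(97,453),(745,367)]]; print('front edge',w,az(w[1]-w[0]),np.linalg.norm(w[1]-w[0]))
w=[onz(c,b(*p),.009) for p in [(304,226),(324,361)]]; print('chg',np.mean(w,0),az(w[0]-w[1])-90)
w=[onz(c,b(*p),.030) for p in [(173,200),(418,165),(452,445),(218,475)]]; print('chg rim',np.mean(w,0),az(w[0]+w[1]-w[2]-w[3])-90,az(w[1]+w[2]-w[0]-w[3]))
w=[onz(c,a(*p),.078+.030) for p in [(505,110),(533,108),(550,236),(524,240)]]; print('fin',np.mean(w,0))
E
python3 m1.py
```

```text
slot [ 0.546331   -0.10725854  0.078     ] len 0.04545467253159197 w 0.008961112743373679 4.483961502048288
bay [ 0.59340822 -0.10304698  0.078     ] 5.318856295994138
front edge [array([ 0.45768745, -0.18258369,  0.078     ]), array([ 0.67101566, -0.16371643,  0.078     ])] 5.054224340666807 0.2141609143298322
chg [ 0.52566131 -0.34984095  0.009     ] 4.902031208849095
chg rim [ 0.52554179 -0.34903651  0.03      ] 4.588004713972509 5.071139018531316
fin [ 0.59351262 -0.10346818  0.108     ]
```

```bash
M='python3 -m inch'; python3 -m inch '[{"rot":[0,0,0],"offset":[-1,0,0],"claw":0.5},{"rot":[0,0,0],"offset":[-1,0,0],"claw":0.5}]';  python3 -m inch '[{"rot":[0,0,0],"offset":[-1,0,-0.2],"claw":0.5},{"rot":[0,0,0],"offset":[-1,0,-0.2],"claw":0.5}]'; python3 -m inch '[{"rot":[0,0,0],"offset":[-1,0,-0.3],"claw":0.5},{"rot":[0,0,0],"offset":[-1,0,-0.3],"claw":0.5}]'; python3 -m inch '[{"rot":[0,0,0],"offset":[-1,0,-0.3],"claw":0.5},{"rot":[0,0,0],"offset":[-1,0,-0.3],"claw":0.5}]'; python3 -m inch '[{"rot":[0,0,0],"offset":[-1,0,-0.3],"claw":0.5},{"rot":[0,0,0],"offset":[-1,0,-0.3],"claw":0.5},{"rot":[0,0,0],"offset":[-1,0,-0.3],"claw":0.5}]'
python3 -c "
from h import *
s=sensors.sense();print(s['tool_pos'],s['time'])
c=cam('wrist');cv2.imwrite('pics/w2.png',c['image'][:,:,::-1]); 
c['fish']=1
for P in [(.4635,.3645,.099),(.4635,.3645,.147)]: print(proj(c,P))
im=c['image'][:,:,::-1]
cv2.imwrite('pics/w2z.png',cv2.resize(im[40:190,220:470],None,fx=3.2,fy=3.2,interpolation=cv2.INTER_CUBIC))
"
```

```text
time: 4.38
tool_pos: [0.5237, -0.1301, 0.2745]
tcp_rot: [-0.485, 0.515, -0.515, 0.485]
ft_force: [0.6, -0.2, 0.0]
gripper_width: 0.0425
time: 4.62
tool_pos: [0.5121, -0.0492, 0.2746]
tcp_rot: [0.485, -0.514, 0.515, -0.485]
ft_force: [0.7, -0.6, -1.1]
gripper_width: 0.0427
time: 4.88
tool_pos: [0.4929, 0.032, 0.2746]
tcp_rot: [0.485, -0.514, 0.515, -0.485]
ft_force: [0.2, -1.2, 1.0]
gripper_width: 0.0424
time: 5.12
tool_pos: [0.4738, 0.1134, 0.2746]
tcp_rot: [0.485, -0.515, 0.515, -0.485]
ft_force: [0.4, -0.4, -0.1]
gripper_width: 0.0428
time: 5.5
tool_pos: [0.4552, 0.1933, 0.2744]
tcp_rot: [-0.485, 0.515, -0.515, 0.485]
ft_force: [-0.3, -0.7, -0.3]
gripper_width: 0.0428
[0.45522446 0.19329562 0.27439408] 5.5
[319.26443467  30.20335916]
[318.87577368  14.80955182]
```

View pics/w2.png

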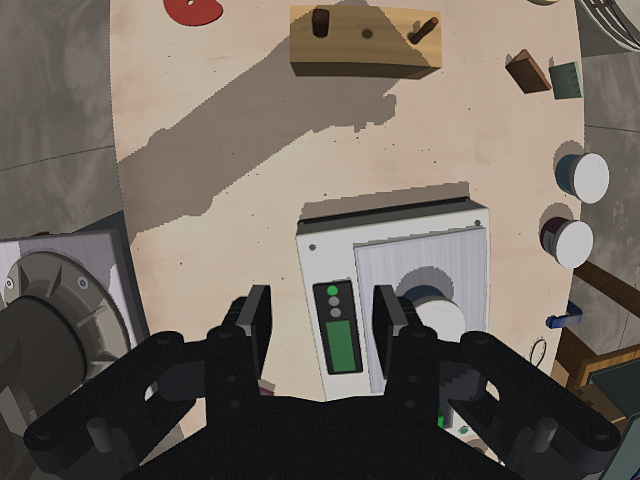

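View pics/w2z.png

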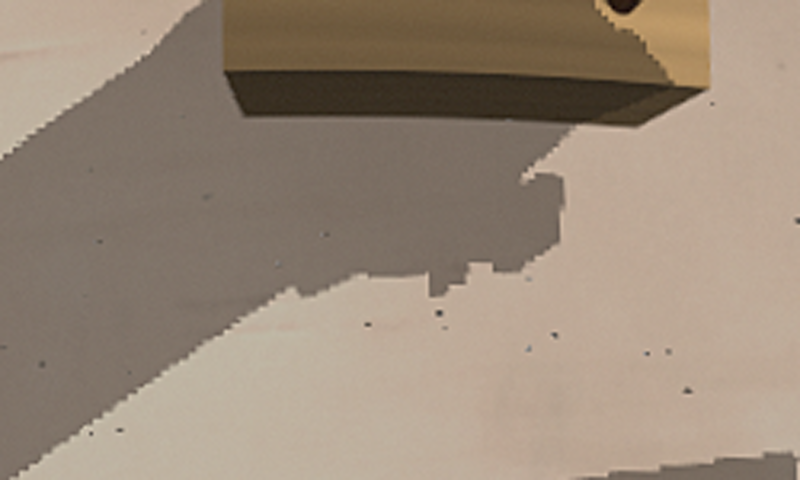

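```bash
 python3 -m inch '[{"rot":[0,0,0],"offset":[-1,0,0.05],"claw":0.5},{"rot":[0,0,0],"offset":[-1,0,0.05],"claw":0.5},{"rot":[0,0,0],"offset":[-1,0,0.05],"claw":0.5}]'
python3 -c "
from h import *
s=sensors.sense();print(s['tool_pos'],s['time'])
c=cam('wrist');cv2.imwrite('pics/w3.png',c['image'][:,:,::-1]); 
c['fish']=1
for P in [(.4635,.3645,.099),(.4635,.3645,.147)]: print(proj(c,P))
im=c['image'][:,:,::-1]
cv2.imwrite('pics/w3z.png',cv2.resize(im[60:200,240:490],None,fx=3.2,fy=3.2,interpolation=cv2.INTER_CUBIC))
"
```

```text
time: 5.92
tool_pos: [0.4643, 0.2721, 0.2739]
tcp_rot: [-0.485, 0.515, -0.515, 0.484]
ft_force: [-0.6, -0.3, -0.3]
gripper_width: 0.0423
[0.46432623 0.27212567 0.27391857] 5.925
[314.57896229 110.15675279]
[313.38849813 106.22502406]
```

View pics/w3z.png

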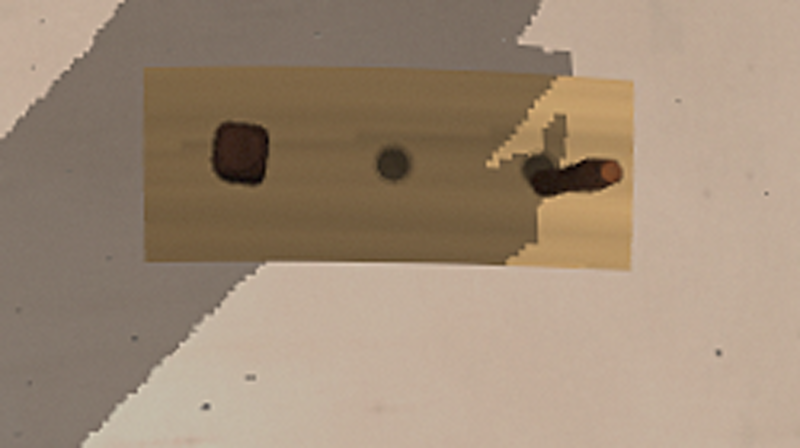

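```bash
python3 -c "
from h import *
c=cam('wrist');c['fish']=1
a=lambda x,y:(240+(x+.5)/3.2-.5,60+(y+.5)/3.2-.5)
print(onz(c,a(240,153),.123),onz(c,a(243,149),.147),onz(c,a(393,163),.092),onz(c,a(539,168),.092))
w=[onz(c,a(*p),.092) for p in [(145,68),(633,81),(631,268),(145,262)]];print(np.mean(w,0),w)
s=sensors.sense();p=s['tool_pos'];print(p)
"
```

```text
[0.46421614 0.3641822  0.123     ] [0.46539952 0.36334845 0.147     ] [0.50936812 0.36114984 0.092     ] [0.55423171 0.35859272 0.092     ]
[0.50966883 0.36090834 0.092     ] [array([0.43699377, 0.39487807, 0.092     ]), array([0.58595787, 0.38613519, 0.092     ]), array([0.58265893, 0.32717778, 0.092     ]), array([0.43306475, 0.3354423 , 0.092     ])]
[0.46427075 0.27077086 0.27403717]
```

```bash
 python3 -m inch '[{"rot":[0,0,0],"offset":[-0.8,0,-0.07],"claw":0.5},{"rot":[0,0,0],"offset":[-0.8,0,-0.07],"claw":0.5}]';python3 -m inch '[{"rot":[0,0,0],"offset":[-0.363,0.5,0],"claw":0.5},{"rot":[0,0,0],"offset":[-0.363,0.5,0],"claw":0.5},{"rot":[0,0,0],"offset":[-0.363,0.5,0],"claw":0.5},{"rot":[0,0,0],"offset":[-0.363,0.5,0],"claw":0.5}]'
python3 -c "
from h import *
s=sensors.sense();print(s['tool_pos'],s['time'])
for n in ['wrist','side']:
  c=cam(n);im=c['image'][:,:,::-1]
  if n=='side': im=cv2.resize(im[150:260,240:400],None,fx=5,fy=5,interpolation=cv2.INTER_CUBIC)
  cv2.imwrite('pics/%s4.png'%n,im)
"
```

```text
time: 6.28
tool_pos: [0.4612, 0.3391, 0.2744]
tcp_rot: [-0.485, 0.515, -0.514, 0.486]
ft_force: [0.2, -0.8, 0.4]
gripper_width: 0.0426
time: 6.78
tool_pos: [0.4643, 0.365, 0.2355]
tcp_rot: [0.484, -0.515, 0.515, -0.485]
ft_force: [0.5, -0.6, 0.0]
gripper_width: 0.0429
[0.4643108  0.36502783 0.23546161] 6.775
```

View pics/wrist4.png

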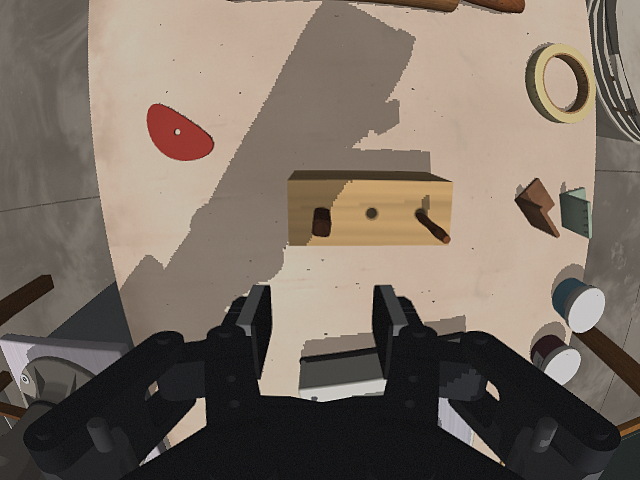

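View pics/side4.png

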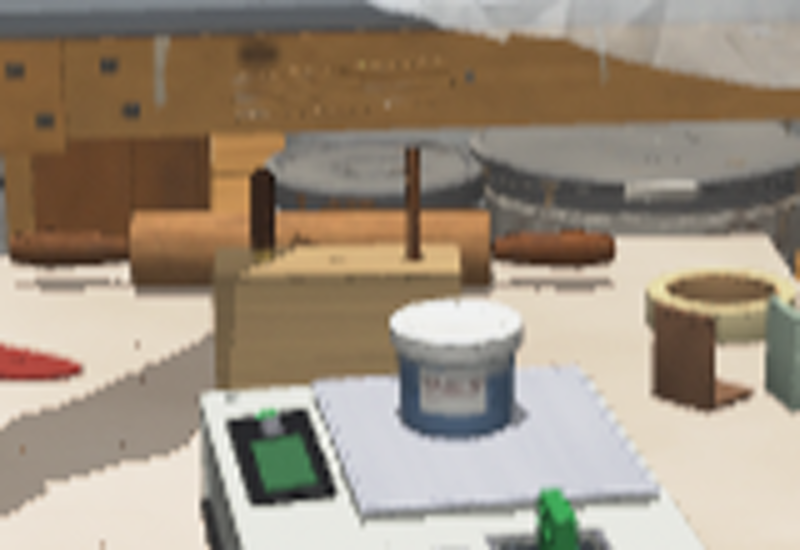

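```bash
 python3 -m inch '[{"rot":[0,0,0],"offset":[0,0.4,0],"claw":0.5},{"rot":[0,0,0],"offset":[0,0.8,0],"claw":0.5}]';python3 -m inch '[{"rot":[0,0,0],"offset":[0,0.3,0],"claw":0.5},{"rot":[0,0,0],"offset":[0,0.6,0],"claw":0.5},{"rot":[0,0,0],"offset":[0,0.8,0],"claw":0.5},{"rot":[0,0,0],"offset":[0,0.8,0],"claw":0.5}]'
python3 -c "
from h import *
s=sensors.sense();print(s['tool_pos'],s['time'])
for n in ['wrist']:
  c=cam(n);im=c['image'][:,:,::-1]
  im=cv2.resize(im[150:400,200:460],None,fx=2.4,fy=2.4,interpolation=cv2.INTER_CUBIC)
  cv2.imwrite('pics/%s5.png'%n,im)
"
```

```text
time: 7.12
tool_pos: [0.464, 0.3658, 0.1704]
tcp_rot: [0.484, -0.515, 0.515, -0.485]
ft_force: [0.3, 0.1, 0.3]
gripper_width: 0.0428
time: 7.62
tool_pos: [0.4632, 0.3656, 0.1058]
tcp_rot: [-0.485, 0.515, -0.515, 0.484]
ft_force: [0.1, 0.2, 0.1]
gripper_width: 0.0426
[0.46318281 0.36560164 0.105844  ] 7.625
```

View pics/wrist5.png

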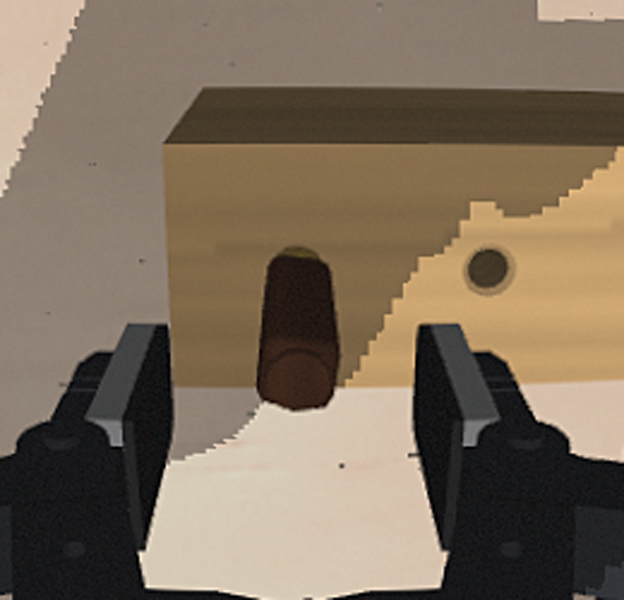

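```bash
 python3 -m inch '[{"rot":[0,0,0],"offset":[0,0,0],"claw":0.1},{"rot":[0,0,0],"offset":[0,0,0],"claw":0},{"rot":[0,0,0],"offset":[0,0,0],"claw":0},{"rot":[0,0,0],"offset":[0,0,0],"claw":0},{"rot":[0,0,0],"offset":[0,0,0],"claw":0},{"rot":[0,0,0],"offset":[0,0,0],"claw":0}]'
python3 -c "
from h import *
s=sensors.sense();print(s['tool_pos'],s['time'],s['ft_force'],s['gripper_width'])
for n in ['wrist']:
  c=cam(n);im=c['image'][:,:,::-1]
  im=cv2.resize(im[150:400,200:460],None,fx=2.4,fy=2.4,interpolation=cv2.INTER_CUBIC)
  cv2.imwrite('pics/%s6.png'%n,im)
"
```

```text
time: 8.43
tool_pos: [0.4639, 0.3666, 0.1074]
tcp_rot: [0.484, -0.515, 0.515, -0.485]
ft_force: [-0.3, 0.1, 6.3]
gripper_width: 0.01
[0.46389824 0.36660248 0.10740523] 8.425 [-0.30988935  0.09760907  6.349726  ] 0.010022917690852447
```

View pics/wrist6.png

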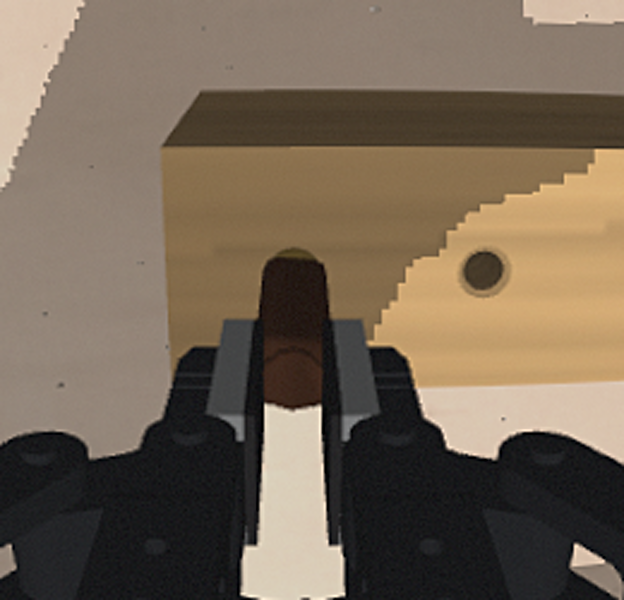

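```bash
 python3 -m inch '[{"rot":[0,0,0],"offset":[0,-0.1,0],"claw":0},{"rot":[0,0,0],"offset":[0,-0.3,0],"claw":0},{"rot":[0,0,0],"offset":[0,-0.6,0],"claw":0},{"rot":[0,0,0],"offset":[0,-1,0],"claw":0},{"rot":[0,0,0],"offset":[0,-1,0],"claw":0}]'; python3 -m inch '[{"rot":[0,0,0],"offset":[0,-0.5,0],"claw":0},{"rot":[0,0,0],"offset":[0,-1,0],"claw":0},{"rot":[0,0,0],"offset":[0,-1,0],"claw":0}]'
python3 -c "
from h import *
s=sensors.sense();print(s['tool_pos'],s['time'],s['ft_force'],s['gripper_width'])
for n in ['wrist','side']:
  c=cam(n);im=c['image'][:,:,::-1]
  if n=='side': im=cv2.resize(im[60:220,240:400],None,fx=3.7,fy=3.7,interpolation=cv2.INTER_CUBIC)
  else: im=cv2.resize(im[150:400,200:460],None,fx=2.4,fy=2.4,interpolation=cv2.INTER_CUBIC)
  cv2.imwrite('pics/%s7.png'%n,im)
"
```

```text
time: 9.1
tool_pos: [0.4643, 0.3672, 0.1897]
tcp_rot: [0.483, -0.514, 0.515, -0.486]
ft_force: [0.6, -0.4, -0.1]
gripper_width: 0.0103
time: 9.48
tool_pos: [0.4641, 0.3671, 0.2693]
tcp_rot: [0.483, -0.514, 0.515, -0.486]
ft_force: [0.5, 0.6, -0.5]
gripper_width: 0.0098
[0.46407188 0.36708767 0.26933305] 9.475 [ 0.51908201  0.63386601 -0.46190638] 0.009807957948291977
```

View pics/wrist7.png

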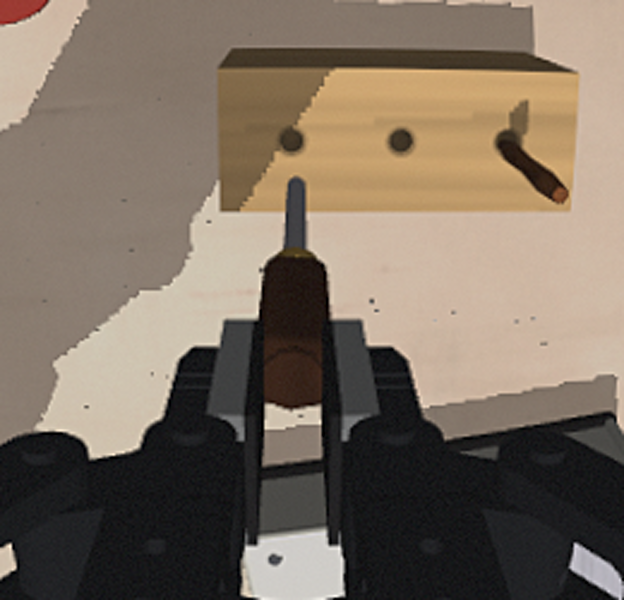

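View pics/side7.png

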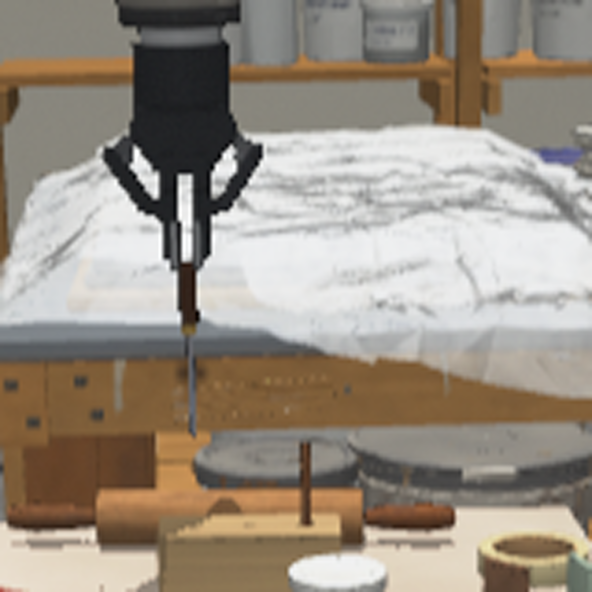

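```bash
python3 -c "
from h import *
c=cam('wrist');c['fish']=1;sd=cam('side')
a=lambda x,y:(200+(x+.5)/2.4-.5,150+(y+.5)/2.4-.5); b=lambda x,y:(240+(x+.5)/3.7-.5,60+(y+.5)/3.7-.5)
wt=a(295.5,181)
print('tip tri',tri([ray(c,wt),ray(sd,b(193,435))]))
print('tip z.17',onz(c,wt,.170))
print('ferr tri',tri([ray(c,a(293,254)),ray(sd,b(188,329))]))
print('hole',onz(c,a(291,140),.092), onz(c,a(401,140),.092))
print('handle top', onz(c,a(294,378),.309))
s=sensors.sense();print(s['tool_pos'],R.from_quat(s['tcp_rot']).as_matrix().round(3))
im=sd['image'][:,:,::-1];cv2.imwrite('pics/s8.png',cv2.resize(im[100:190,260:320],None,fx=9,fy=6.5,interpolation=cv2.INTER_CUBIC))
im=c['image'][:,:,::-1];cv2.imwrite('pics/w8.png',cv2.resize(im[190:330,290:360],None,fx=8,fy=4.2,interpolation=cv2.INTER_CUBIC))
"
```

```text
tip tri (array([0.46595477, 0.3651117 , 0.16743411]), [np.float64(0.0013112367461235216), np.float64(0.0013112367461235288)])
tip z.17 [0.46467346 0.36575883 0.17      ]
ferr tri (array([0.46487432, 0.36937123, 0.25378089]), [np.float64(0.000792360321650182), np.float64(0.0007923603216500489)])
hole [0.46295316 0.36371514 0.092     ] [0.50754616 0.36120551 0.092     ]
handle top [0.46401782 0.36551873 0.309     ]
[0.46301798 0.36551307 0.26532418] [[-0.06  -0.001  0.998]
 [-0.998 -0.001 -0.06 ]
 [ 0.001 -1.    -0.001]]
```

View pics/s8.png

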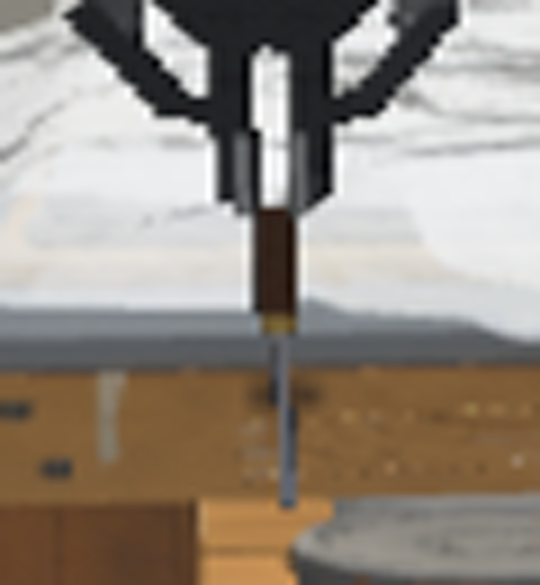

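View pics/w8.png

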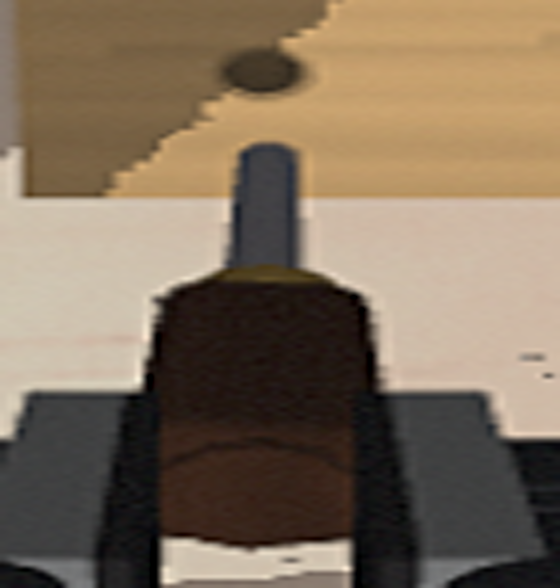

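```bash
 python3 -m inch '[{"rot":[0,0,0],"offset":[0.3,0,0.07],"claw":0},{"rot":[0,0,0],"offset":[0.97,0,0.23],"claw":0}]'; python3 -m inch '[{"rot":[0,0,0],"offset":[0.5,0,0.1],"claw":0},{"rot":[0,0,0],"offset":[0.97,0,0.23],"claw":0}]'; python3 -m inch '[{"rot":[0,0,0],"offset":[0.5,0,0.1],"claw":0},{"rot":[0,0,0],"offset":[0.97,0,0.23],"claw":0}]'; python3 -m inch '[{"rot":[0,0,0],"offset":[0.5,0,0.1],"claw":0},{"rot":[0,0,0],"offset":[0.97,0,0.23],"claw":0}]'; python3 -m inch '[{"rot":[0,0,0],"offset":[0.5,0,0.1],"claw":0},{"rot":[0,0,0],"offset":[0.97,0,0.23],"claw":0}]';python3 -m inch '[{"rot":[0,0,0],"offset":[0.5,0,0.1],"claw":0},{"rot":[0,-0.047,0],"offset":[0.97,0,0.23],"claw":0},{"rot":[0,-0.047,0],"offset":[0.97,0,0.23],"claw":0},{"rot":[0,-0.047,0],"offset":[0.97,0,0.23],"claw":0},{"rot":[0,-0.047,0],"offset":[0.97,0,0.23],"claw":0}]'
python3 -c "
from h import *
s=sensors.sense();print(s['tool_pos'],s['time'],s['ft_force'],s['gripper_width'])
for n in ['wrist']:
  c=cam(n);im=c['image'][:,:,::-1]
  im=cv2.resize(im[150:400,200:460],None,fx=2.4,fy=2.4,interpolation=cv2.INTER_CUBIC)
  cv2.imwrite('pics/%s9.png'%n,im)
s=sensors.sense();print(s['tool_pos'],R.from_quat(s['tcp_rot']).as_matrix().round(3))
"
```

```text
time: 9.93
tool_pos: [0.476, 0.2882, 0.2652]
tcp_rot: [-0.486, 0.514, -0.513, 0.485]
ft_force: [1.8, -1.1, -0.9]
gripper_width: 0.0099
time: 10.18
tool_pos: [0.4905, 0.2071, 0.2654]
tcp_rot: [-0.485, 0.515, -0.515, 0.484]
ft_force: [0.1, 1.1, -0.4]
gripper_width: 0.0105
time: 10.42
tool_pos: [0.5042, 0.1287, 0.2655]
tcp_rot: [-0.485, 0.515, -0.514, 0.484]
ft_force: [-0.1, 0.3, 0.1]
gripper_width: 0.0103
time: 10.68
tool_pos: [0.5179, 0.0502, 0.2655]
tcp_rot: [-0.485, 0.515, -0.514, 0.484]
ft_force: [0.0, -0.7, -0.7]
gripper_width: 0.01
time: 10.92
tool_pos: [0.5316, -0.0283, 0.2654]
tcp_rot: [-0.485, 0.515, -0.514, 0.484]
ft_force: [0.4, -0.4, -1.1]
gripper_width: 0.0103
time: 11.55
tool_pos: [0.5457, -0.1042, 0.2661]
tcp_rot: [0.522, -0.478, 0.477, -0.522]
ft_force: [0.6, -1.0, -0.4]
gripper_width: 0.0102
[ 0.54566876 -0.10417696  0.26610209] 11.55 [ 0.59698469 -0.9667476  -0.39252939] 0.010193828868124288
[ 0.5457046  -0.10426897  0.26624478] [[ 0.089 -0.     0.996]
 [-0.996  0.     0.089]
 [-0.    -1.    -0.   ]]
```

View pics/wrist9.png

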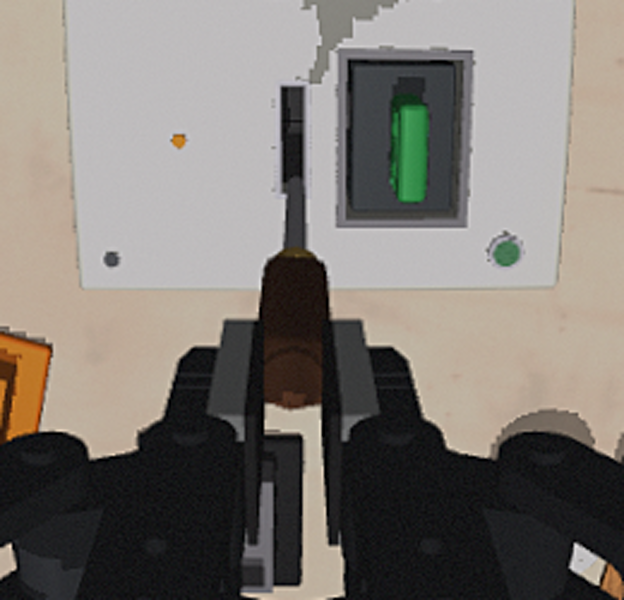

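```bash
 python3 -m inch '[{"rot":[0,0,0],"offset":[0,0.3,0],"claw":0},{"rot":[0,0,0],"offset":[0,0.6,0],"claw":0},{"rot":[0,0,0],"offset":[0,0.8,0],"claw":0},{"rot":[0,0,0],"offset":[0,0.8,0],"claw":0},{"rot":[0,0,0],"offset":[0,0.8,0],"claw":0}]'
python3 -c "
from h import *
for n in ['wrist','side']:
  c=cam(n);im=c['image'][:,:,::-1]
  cv2.imwrite('pics/%s10f.png'%n,im)
  im=cv2.resize(im[170:290,290:400],None,fx=6,fy=5,interpolation=cv2.INTER_CUBIC) if n=='wrist' else cv2.resize(im[170:290,300:400],None,fx=6,fy=5,interpolation=cv2.INTER_CUBIC)
  cv2.imwrite('pics/%s10.png'%n,im)
s=sensors.sense();print(s['tool_pos'],s['ft_force'])
"
```

```text
time: 12.22
tool_pos: [0.5463, -0.1052, 0.2031]
tcp_rot: [-0.521, 0.477, -0.478, 0.522]
ft_force: [-0.3, 0.8, -1.1]
gripper_width: 0.0101
[ 0.54633189 -0.10528462  0.2032218 ] [0.33063031 0.50112667 0.10050553]
```

View pics/wrist10.png

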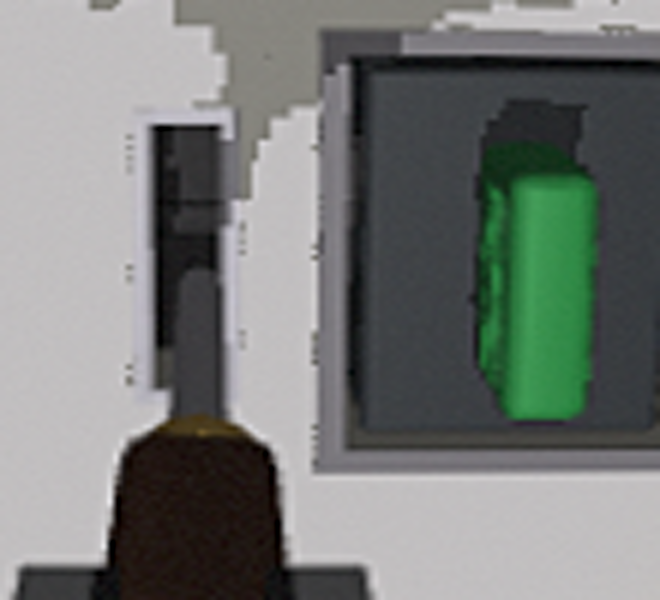

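View pics/side10.png

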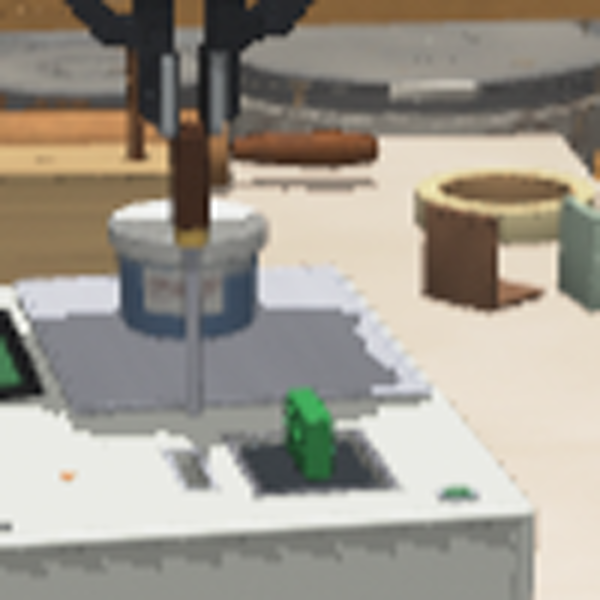

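```bash
cat > m2.py <<'E'
from h import *
c=cam('wrist');c['fish']=1
sd=cam('side')
a=lambda x,y:(290+(x+.5)/6-.5,170+(y+.5)/5-.5); b=lambda x,y:(300+(x+.5)/6-.5,170+(y+.5)/5-.5)
for z in (.103,.106,.109): print('tip',z,onz(c,a(198,271),z))
print(tri([ray(c,a(198,271)),ray(sd,b(194,412))]))
q=[onz(c,a(*p),.078) for p in [(150,125),(222,125),(222,392),(153,392)]]
print(np.mean(q,0),np.array(q).round(4).tolist())
print('slot side',onz(sd,b(192,470),.078))
E
python3 m2.py
```

```text
tip 0.103 [ 0.54745781 -0.10513088  0.103     ]
tip 0.106 [ 0.54738361 -0.10440644  0.106     ]
tip 0.109 [ 0.54730942 -0.103682    0.109     ]
(array([ 0.54862221, -0.10492548,  0.10421843]), [np.float64(0.0011968070594943518), np.float64(0.0011968070594943348)])
[ 0.54634449 -0.10953686  0.078     ] [[0.5393, -0.0869, 0.078], [0.5492, -0.086, 0.078], [0.5534, -0.1322, 0.078], [0.5436, -0.133, 0.078]]
slot side [ 0.54837771 -0.11169894  0.078     ]
```

```bash
python3 -c "
import cv2,numpy as np
im=cv2.imread('pics/wrist10f.png')[190:255,310:332].astype(float)
im=np.clip((im-15)*255/90,0,255).astype('uint8')
a=cv2.resize(im,None,fx=16,fy=9,interpolation=cv2.INTER_NEAREST)
im=cv2.imread('pics/w1.png')[70:140,325:360].astype(float)
im=np.clip((im-15)*255/90,0,255).astype('uint8')
b=cv2.resize(im,None,fx=10,fy=8,interpolation=cv2.INTER_NEAREST)
cv2.imwrite('pics/en.png',a);cv2.imwrite('pics/en2.png',b)"
```

```text
(no output)
```

View pics/en.png

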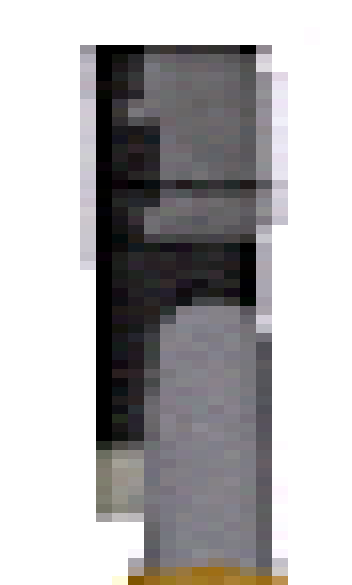

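View pics/en2.png

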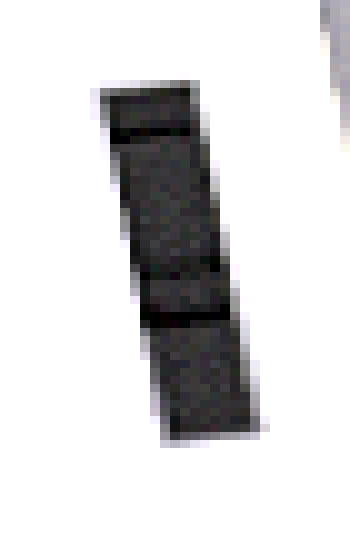

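```bash
cat > m3.py <<'E'
from h import *
c=cam('wrist');c['fish']=1
s=sensors.sense()
Rt=R.from_quat(s['tcp_rot']); Rc=R.from_quat(c['orientation'])
print('now',s['tool_pos'])
e=Rt.inv().apply(c['eye']-s['tool_pos']); Q=Rt.inv()*Rc
R1=R.from_quat([0.485,-0.5145,0.515,-0.485]); p1=np.array([.5189,-.2089,.2748])
c1=dict(c); c1['eye']=p1+R1.apply(e); c1['orientation']=(R1*Q).as_quat()
print('eye',c1['eye'],e)
f=lambda col,row:(325+col/10-.5,70+row/8-.5)
# slot ends in same picture
top=onz(c1,f(148,93),.078);bot=onz(c1,f(212,436),.078);print('ends',top,bot,(top+bot)/2,np.linalg.norm(top-bot))
for z in (.035,.040,.045):
  g=[onz(c1,f(152,132),z),onz(c1,f(183,275),z)]; print(z,g,np.mean(g,0),np.linalg.norm(g[0]-g[1]))
print('cheek end',onz(c1,f(190,318),.040))
E
python3 m3.py
```

```text
now [ 0.54608018 -0.10534209  0.20287001]
eye [ 0.52330175 -0.14101488  0.4546192 ] [-0.06793955 -0.17985195  0.0004499 ]
ends [ 0.5441915  -0.08682438  0.078     ] [ 0.54806157 -0.13092631  0.078     ] [ 0.54612653 -0.10887535  0.078     ] 0.04427141058562313
0.035 [array([ 0.54668736, -0.08626426,  0.035     ]), array([ 0.54893863, -0.10683156,  0.035     ])] [ 0.547813   -0.09654791  0.035     ] 0.02069014999855159
0.04 [array([ 0.5464087 , -0.08691664,  0.04      ]), array([ 0.54863316, -0.10723888,  0.04      ])] [ 0.54752093 -0.09707776  0.04      ] 0.020443615163394897
0.045 [array([ 0.54613005, -0.08756903,  0.045     ]), array([ 0.54832768, -0.10764619,  0.045     ])] [ 0.54722886 -0.09760761  0.045     ] 0.0201970803282382
cheek end [ 0.54905826 -0.11330328  0.04      ]
```

```bash
 python3 -m inch '[{"rot":[0,0,0],"offset":[-0.09,0,-0.02],"claw":0},{"rot":[0,0,0],"offset":[-0.09,0.1,-0.02],"claw":0},{"rot":[0,0,0],"offset":[-0.09,0.2,-0.02],"claw":0},{"rot":[0,0,0],"offset":[-0.09,0.2,-0.02],"claw":0},{"rot":[0,0,0],"offset":[-0.09,0.2,-0.02],"claw":0}]'
python3 -c "
from h import *
for n in ['wrist','side']:
  c=cam(n);im=c['image'][:,:,::-1]
  cv2.imwrite('pics/%s11f.png'%n,im)
  im=cv2.resize(im[170:290,290:400],None,fx=6,fy=5,interpolation=cv2.INTER_CUBIC) if n=='wrist' else cv2.resize(im[170:290,300:400],None,fx=6,fy=5,interpolation=cv2.INTER_CUBIC)
  cv2.imwrite('pics/%s11.png'%n,im)
s=sensors.sense();print(s['tool_pos'],s['ft_force'])
"
```

```text
time: 13.1
tool_pos: [0.5436, -0.0984, 0.1863]
tcp_rot: [-0.521, 0.478, -0.477, 0.521]
ft_force: [0.1, -0.2, -1.1]
gripper_width: 0.0102
[ 0.54375027 -0.09831953  0.18647176] [-0.68185896  0.10105051 -0.2000702 ]
```

View pics/wrist11.png

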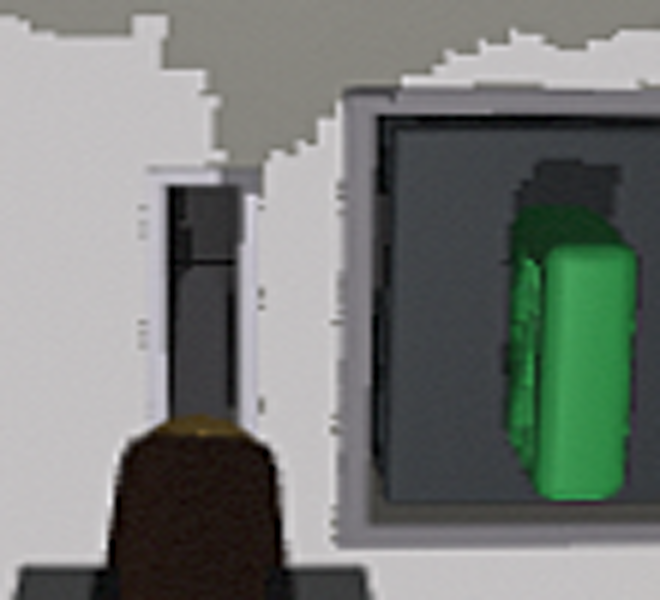

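View pics/side11.png

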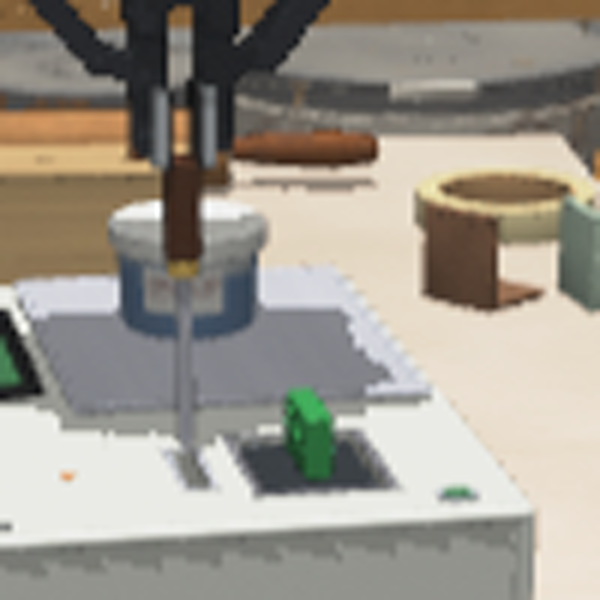

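```bash
python3 -c "
from h import *
c=cam('wrist');c['fish']=1
a=lambda x,y:(290+(x+.5)/6-.5,170+(y+.5)/5-.5)
print('tip',onz(c,a(206,264),.0885)); print('slot top end',onz(c,a(204,186),.078))
print(sensors.sense()['ft_force'])
im=cv2.imread('pics/wrist11f.png')[200:260,314:334].astype(float)
im=np.clip((im-15)*255/90,0,255).astype('uint8')
cv2.imwrite('pics/en3.png',cv2.resize(im,None,fx=16,fy=9,interpolation=cv2.INTER_NEAREST))"
```

```text
tip [ 0.54562916 -0.09641091  0.0885    ]
slot top end [ 0.54451772 -0.08630598  0.078     ]
[-0.54870417 -0.62626002 -1.2944826 ]
```

View pics/en3.png

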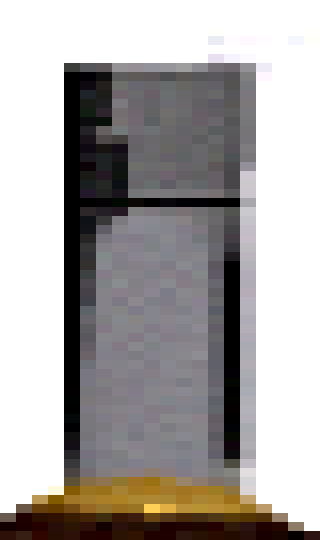

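```bash
 python3 -m inch '[{"rot":[0,0,0],"offset":[0,0.06,0],"claw":0},{"rot":[0,0,0],"offset":[0,0.1,0],"claw":0},{"rot":[0,0,0],"offset":[0,0.14,0],"claw":0}]'; python3 -m inch '[{"rot":[0,0,0],"offset":[0,0.025,0],"claw":0},{"rot":[0,0,0],"offset":[0,0.05,0],"claw":0},{"rot":[0,0,0],"offset":[0,0.05,0],"claw":0}]'
```

```text
time: 13.62
tool_pos: [0.5435, -0.0983, 0.1748]
tcp_rot: [0.522, -0.478, 0.477, -0.521]
ft_force: [0.2, 0.6, -0.1]
gripper_width: 0.0102
time: 14.0
tool_pos: [0.5436, -0.0983, 0.171]
tcp_rot: [0.522, -0.478, 0.477, -0.521]
ft_force: [-0.8, 0.1, -0.9]
gripper_width: 0.0104
```

```bash
 python3 -m inch '[{"rot":[0,0,0],"offset":[0,0.05,0],"claw":0},{"rot":[0,0,0],"offset":[0,0.1,0],"claw":0},{"rot":[0,0,0],"offset":[0,0.14,0],"claw":0}]'; python3 -m inch '[{"rot":[0,0,0],"offset":[0,0.05,0],"claw":0},{"rot":[0,0,0],"offset":[0,0.1,0],"claw":0},{"rot":[0,0,0],"offset":[0,0.1,0],"claw":0}]'
```

```text
time: 14.38
tool_pos: [0.5435, -0.0983, 0.1596]
tcp_rot: [0.522, -0.478, 0.477, -0.521]
ft_force: [-0.2, 0.2, 0.1]
gripper_width: 0.01
time: 14.75
tool_pos: [0.5434, -0.0982, 0.1516]
tcp_rot: [0.522, -0.478, 0.477, -0.521]
ft_force: [-0.3, 0.6, 0.1]
gripper_width: 0.01
```

```bash
 python3 -m inch '[{"rot":[0,0,0],"offset":[0,0.025,0],"claw":0},{"rot":[0,0,0],"offset":[0,0.05,0],"claw":0}]'; python3 -m inch '[{"rot":[0,0,0],"offset":[0,0.0125,0],"claw":0},{"rot":[0,0,0],"offset":[0,0.025,0],"claw":0}]'
```

```text
time: 15.0
tool_pos: [0.5437, -0.0983, 0.1479]
tcp_rot: [-0.521, 0.477, -0.478, 0.522]
ft_force: [-0.3, 0.1, 0.3]
gripper_width: 0.0103
time: 15.25
tool_pos: [0.5436, -0.0983, 0.1459]
tcp_rot: [-0.521, 0.478, -0.478, 0.522]
ft_force: [-0.3, 0.4, -0.6]
gripper_width: 0.0102
```

```bash
 python3 -m inch '[{"rot":[0,0,0],"offset":[0,0.0125,0],"claw":0},{"rot":[0,0,0],"offset":[0,0.0125,0],"claw":0}]'
```

```text
time: 15.5
tool_pos: [0.5436, -0.0983, 0.1449]
tcp_rot: [-0.521, 0.478, -0.478, 0.522]
ft_force: [-0.7, -0.1, -0.3]
gripper_width: 0.0105
```

```bash
 python3 -m inch '[{"rot":[0,0,0],"offset":[0,0.0125,0],"claw":0},{"rot":[0,0,0],"offset":[0,0.0125,0],"claw":0}]'
```

```text
time: 15.75
tool_pos: [0.5437, -0.0983, 0.144]
tcp_rot: [-0.521, 0.478, -0.478, 0.522]
ft_force: [0.5, -1.1, -0.3]
gripper_width: 0.01
```

```bash
 python3 -m inch '[{"rot":[0,0,0],"offset":[0,0.0125,0],"claw":0},{"rot":[0,0,0],"offset":[0,0.0125,0],"claw":0}]'
```

```text
time: 16.0
tool_pos: [0.5437, -0.0983, 0.143]
tcp_rot: [-0.521, 0.478, -0.478, 0.522]
ft_force: [-0.4, -0.1, 1.1]
gripper_width: 0.0104
```

```bash
 python3 -m inch '[{"rot":[0,0,0],"offset":[0,0.0125,0],"claw":0},{"rot":[0,0,0],"offset":[0,0.0125,0],"claw":0}]'
```

```text
time: 16.25
tool_pos: [0.5437, -0.0983, 0.142]
tcp_rot: [-0.521, 0.477, -0.478, 0.522]
ft_force: [-0.8, -0.6, 3.3]
gripper_width: 0.0104
```

```bash
 python3 -m inch '[{"rot":[0,0,0],"offset":[0,0.0125,0],"claw":0},{"rot":[0,0,0],"offset":[0,0.0125,0],"claw":0}]'
```

```text
time: 16.5
tool_pos: [0.5436, -0.0983, 0.1409]
tcp_rot: [-0.521, 0.478, -0.478, 0.522]
ft_force: [-0.2, -0.0, 3.6]
gripper_width: 0.0102
```

```bash
 python3 -m inch '[{"rot":[0,0,0],"offset":[0,0.0125,0],"claw":0},{"rot":[0,0,0],"offset":[0,0.0125,0],"claw":0}]'
```

```text
time: 16.75
tool_pos: [0.5436, -0.0983, 0.1399]
tcp_rot: [0.522, -0.478, 0.477, -0.522]
ft_force: [-0.2, -0.6, 3.0]
gripper_width: 0.01
```

```bash
 python3 -m inch '[{"rot":[0,0,0],"offset":[0,0.0125,0],"claw":0},{"rot":[0,0,0],"offset":[0,0.0125,0],"claw":0}]'
```

```text
time: 17.0
tool_pos: [0.5436, -0.0983, 0.1389]
tcp_rot: [-0.521, 0.478, -0.477, 0.522]
ft_force: [0.9, 0.1, 4.4]
gripper_width: 0.0101
```

```bash
 python3 -m inch '[{"rot":[0,0,0],"offset":[0,0.006,0],"claw":0},{"rot":[0,0,0],"offset":[0,0.006,0],"claw":0}]'; python3 -c "
from h import *
c=cam('wrist');im=c['image'][:,:,::-1]
cv2.imwrite('pics/wrist12.png',cv2.resize(im[150:400,200:460],None,fx=2.4,fy=2.4,interpolation=cv2.INTER_CUBIC))
c=cam('side');im=c['image'][:,:,::-1]
cv2.imwrite('pics/side12.png',cv2.resize(im[190:310,290:400],None,fx=5,fy=5,interpolation=cv2.INTER_CUBIC))
for i in range(3): print(sensors.sense()['ft_force'])
"
```

```text
time: 17.25
tool_pos: [0.5437, -0.0983, 0.1386]
tcp_rot: [-0.521, 0.477, -0.478, 0.522]
ft_force: [0.2, -0.3, 6.6]
gripper_width: 0.0105
[-0.3031226  -0.06738462  6.08286323]
[-0.3031226  -0.06738462  6.08286323]
[-0.3031226  -0.06738462  6.08286323]
```

View pics/side12.png

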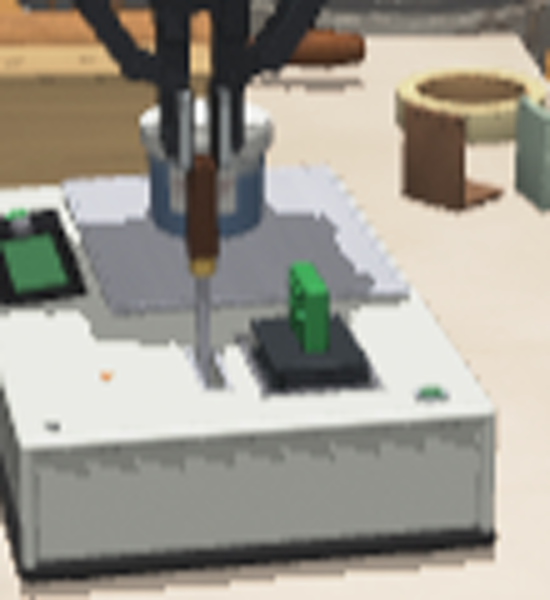

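```bash
 python3 -m inch '[{"rot":[0,0,0],"offset":[0,-0.1,0],"claw":0},{"rot":[0,0,0],"offset":[0,-0.4,0],"claw":0},{"rot":[0,0,0],"offset":[0,-0.8,0],"claw":0},{"rot":[0,0,0],"offset":[0,-0.8,0],"claw":0}]'; python3 -m inch '[{"rot":[0,0,0],"offset":[0,-0.5,0],"claw":0},{"rot":[0,0,0],"offset":[0,-0.9,0],"claw":0},{"rot":[0,0,0],"offset":[0,-0.9,0],"claw":0}]'; python3 -c "
from h import *
s=sensors.sense();print(s['tool_pos'],R.from_quat(s['tcp_rot']).as_matrix().round(3))
c=cam('wrist');im=c['image'][:,:,::-1]
cv2.imwrite('pics/wrist13.png',cv2.resize(im[150:400,200:460],None,fx=2.4,fy=2.4,interpolation=cv2.INTER_CUBIC))"
```

```text
time: 17.85
tool_pos: [0.5447, -0.0983, 0.2047]
tcp_rot: [-0.521, 0.477, -0.479, 0.522]
ft_force: [-0.4, 0.8, -1.6]
gripper_width: 0.0103
time: 18.23
tool_pos: [0.5443, -0.0983, 0.276]
tcp_rot: [-0.521, 0.477, -0.478, 0.522]
ft_force: [0.1, -0.6, -2.0]
gripper_width: 0.0103
[ 0.54434109 -0.09831714  0.27602644] [[ 0.088  0.003  0.996]
 [-0.996 -0.001  0.088]
 [ 0.001 -1.     0.003]]
```

View pics/wrist13.png

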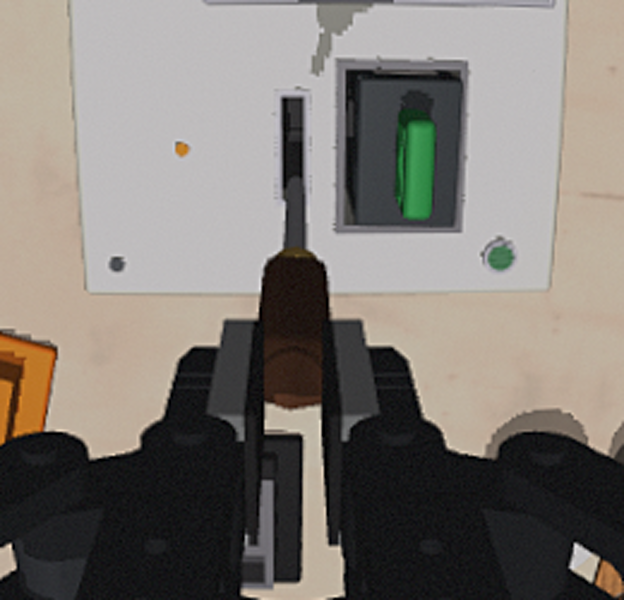

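```bash
 python3 -m inch '[{"rot":[0,0,0],"offset":[-0.3,0,-0.03],"claw":0},{"rot":[0,0,0],"offset":[-0.98,0,-0.08],"claw":0}]'; python3 -m inch '[{"rot":[0,0,0],"offset":[-0.5,0,-0.04],"claw":0},{"rot":[0,0,0],"offset":[-0.98,0,-0.08],"claw":0}]'; python3 -m inch '[{"rot":[0,0,0],"offset":[-0.5,0,-0.04],"claw":0},{"rot":[0,0,0],"offset":[-0.98,0,-0.08],"claw":0}]'; python3 -m inch '[{"rot":[0,0,0],"offset":[-0.5,0,-0.04],"claw":0},{"rot":[0,0,0],"offset":[-0.98,0,-0.08],"claw":0}]'; python3 -m inch '[{"rot":[0,0,0],"offset":[-0.5,0,-0.04],"claw":0},{"rot":[0,0,0],"offset":[-0.98,0,-0.08],"claw":0}]'; python3 -m inch '[{"rot":[0,0.02,0],"offset":[-0.5,0,-0.04],"claw":0},{"rot":[0,0.047,0],"offset":[-0.97,0,-0.09],"claw":0},{"rot":[0,0.047,0],"offset":[-0.97,0,-0.09],"claw":0},{"rot":[0,0.047,0],"offset":[-0.97,0,-0.09],"claw":0},{"rot":[0,0.047,0],"offset":[-0.97,0,-0.09],"claw":0}]'
python3 -c "
from h import *
c=cam('wrist');c['fish']=1;im=c['image'][:,:,::-1]
s=sensors.sense();print(s['tool_pos'],R.from_quat(s['tcp_rot']).as_matrix().round(3))
print(c['eye'])
cv2.imwrite('pics/wrist14.png',cv2.resize(im[170:290,290:400],None,fx=6,fy=5,interpolation=cv2.INTER_CUBIC))"
```

```text
time: 18.52
tool_pos: [0.5295, -0.022, 0.2725]
tcp_rot: [0.521, -0.479, 0.478, -0.52]
ft_force: [0.3, 0.0, -0.1]
gripper_width: 0.0096
time: 18.77
tool_pos: [0.5159, 0.0579, 0.2729]
tcp_rot: [0.522, -0.478, 0.477, -0.521]
ft_force: [0.7, -1.2, -0.4]
gripper_width: 0.0103
time: 19.02
tool_pos: [0.5027, 0.1352, 0.2729]
tcp_rot: [0.522, -0.478, 0.477, -0.521]
ft_force: [0.3, 0.3, -1.2]
gripper_width: 0.0099
time: 19.27
tool_pos: [0.4895, 0.2127, 0.2729]
tcp_rot: [0.522, -0.478, 0.477, -0.521]
ft_force: [-0.7, -0.7, -0.8]
gripper_width: 0.0101
time: 19.52
tool_pos: [0.4764, 0.2901, 0.2728]
tcp_rot: [0.522, -0.478, 0.477, -0.521]
ft_force: [-0.0, -1.3, -0.5]
gripper_width: 0.0103
time: 20.15
tool_pos: [0.4636, 0.3649, 0.2739]
tcp_rot: [0.485, -0.515, 0.515, -0.484]
ft_force: [0.0, 0.1, -1.3]
gripper_width: 0.0101
[0.4637004  0.36499331 0.27414225] [[-0.061 -0.     0.998]
 [-0.998 -0.001 -0.061]
 [ 0.001 -1.    -0.   ]]
[0.46839403 0.43290287 0.4535483 ]
```

View pics/wrist14.png

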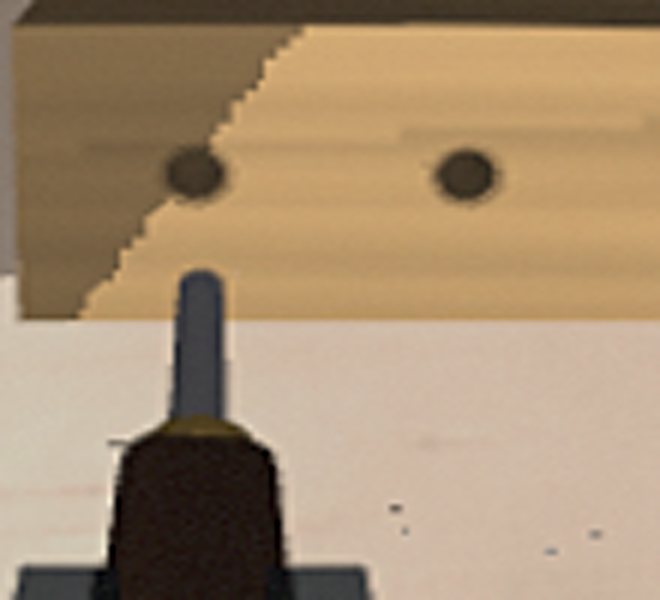

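```bash
 python3 -m inch '[{"rot":[0,0,0],"offset":[0,0.4,0],"claw":0},{"rot":[0,0,0],"offset":[0,0.75,0],"claw":0},{"rot":[0,0,0],"offset":[0,0.75,0],"claw":0},{"rot":[0,0,0],"offset":[0,0.75,0],"claw":0}]'
python3 -c "
from h import *
c=cam('wrist');c['fish']=1;im=c['image'][:,:,::-1]
s=sensors.sense();print(s['tool_pos'])
cv2.imwrite('pics/wrist15.png',cv2.resize(im[170:290,290:400],None,fx=6,fy=5,interpolation=cv2.INTER_CUBIC))
c=cam('side');im=c['image'][:,:,::-1]
cv2.imwrite('pics/side15.png',cv2.resize(im[120:230,270:360],None,fx=6,fy=5,interpolation=cv2.INTER_CUBIC))"
```

```text
time: 20.7
tool_pos: [0.4638, 0.3662, 0.2156]
tcp_rot: [0.484, -0.515, 0.515, -0.485]
ft_force: [-0.0, 0.3, 0.1]
gripper_width: 0.0105
[0.46385936 0.36632812 0.21586582]
```

View pics/wrist15.png

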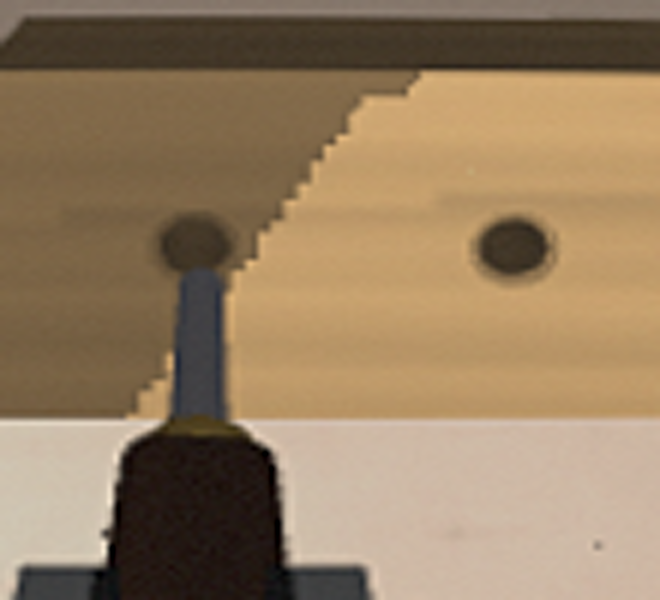

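View pics/side15.png

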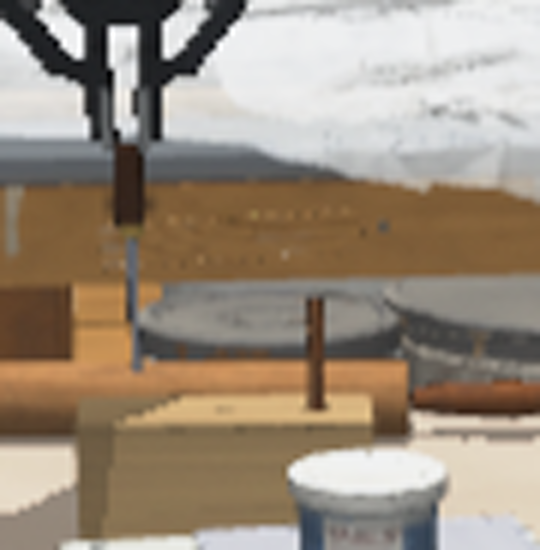

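```bash
python3 -c "
from h import *
c=cam('wrist');c['fish']=1
a=lambda x,y:(290+(x+.5)/6-.5,170+(y+.5)/5-.5)
for z in(.116,.118,.120): print(onz(c,a(202,271),z))
print(onz(c,a(196,245),.092),onz(c,a(513,247),.092))
print(sensors.sense()['tool_pos'])"
```

```text
[0.46566066 0.36665058 0.116     ]
[0.46567886 0.36713282 0.118     ]
[0.46569705 0.36761505 0.12      ]
[0.46486926 0.36538697 0.092     ] [0.50933844 0.36248868 0.092     ]
[0.4637621  0.36638844 0.21570492]
```

```bash
 python3 -m inch '[{"rot":[0,0,0],"offset":[0.02,0,-0.01],"claw":0},{"rot":[0,0,0],"offset":[0.02,0.12,-0.01],"claw":0},{"rot":[0,0,0],"offset":[0.02,0.24,-0.01],"claw":0},{"rot":[0,0,0],"offset":[0.02,0.24,-0.01],"claw":0}]'
python3 -c "
from h import *
c=cam('wrist');c['fish']=1;im=c['image'][:,:,::-1]
s=sensors.sense();print(s['tool_pos'])
im=im[190:270,300:350].astype(float);im=np.clip(im*1.5,0,255).astype('uint8')
cv2.imwrite('pics/wrist16.png',cv2.resize(im,None,fx=12,fy=7,interpolation=cv2.INTER_CUBIC))
"
```

```text
time: 21.35
tool_pos: [0.462, 0.3641, 0.1941]
tcp_rot: [-0.485, 0.515, -0.515, 0.484]
ft_force: [0.4, -0.4, -0.2]
gripper_width: 0.01
[0.46213447 0.36436887 0.19469967]
```

View pics/wrist16.png

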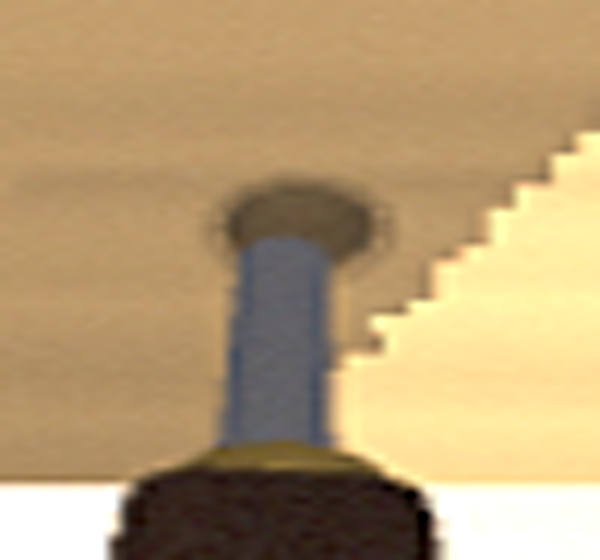

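```bash
 python3 -m inch '[{"rot":[0,0,0],"offset":[-0.004,0,0.009],"claw":0},{"rot":[0,0,0],"offset":[-0.004,0.05,0.009],"claw":0},{"rot":[0,0,0],"offset":[-0.004,0.1,0.009],"claw":0}]'; python3 -m inch '[{"rot":[0,0,0],"offset":[0,0.03,0],"claw":0},{"rot":[0,0,0],"offset":[0,0.06,0],"claw":0}]'
```

```text
time: 21.78
tool_pos: [0.4632, 0.3648, 0.1871]
tcp_rot: [0.485, -0.515, 0.515, -0.485]
ft_force: [0.1, -0.3, -0.8]
gripper_width: 0.01
time: 22.02
tool_pos: [0.4631, 0.3648, 0.1823]
tcp_rot: [-0.485, 0.515, -0.515, 0.485]
ft_force: [0.3, 0.1, -0.3]
gripper_width: 0.0102
```

```bash
 python3 -m inch '[{"rot":[0,0,0],"offset":[0,0.1,0],"claw":0},{"rot":[0,0,0],"offset":[0,0.2,0],"claw":0},{"rot":[0,0,0],"offset":[0,0.3,0],"claw":0}]'; python3 -m inch '[{"rot":[0,0,0],"offset":[0,0.15,0],"claw":0},{"rot":[0,0,0],"offset":[0,0.3,0],"claw":0},{"rot":[0,0,0],"offset":[0,0.45,0],"claw":0},{"rot":[0,0,0],"offset":[0,0.45,0],"claw":0}]'
```

```text
time: 22.4
tool_pos: [0.4631, 0.3647, 0.1577]
tcp_rot: [-0.485, 0.515, -0.515, 0.485]
ft_force: [0.5, -0.0, -0.1]
gripper_width: 0.0099
time: 22.9
tool_pos: [0.4627, 0.3644, 0.1214]
tcp_rot: [-0.485, 0.515, -0.515, 0.484]
ft_force: [0.4, 0.3, 0.0]
gripper_width: 0.0099
```

```bash
 python3 -m inch '[{"rot":[0,0,0],"offset":[0,0.05,0],"claw":0},{"rot":[0,0,0],"offset":[0,0.1,0],"claw":0},{"rot":[0,0,0],"offset":[0,0.13,0],"claw":0},{"rot":[0,0,0],"offset":[0,0.13,0],"claw":0}]'
```

```text
time: 23.4
tool_pos: [0.4631, 0.3647, 0.112]
tcp_rot: [-0.485, 0.515, -0.515, 0.485]
ft_force: [-0.4, -0.1, -0.1]
gripper_width: 0.0102
```

```bash
 python3 -m inch '[{"rot":[0,0,0],"offset":[0,0.025,0],"claw":0},{"rot":[0,0,0],"offset":[0,0.025,0],"claw":0}]'
```

```text
time: 23.65
tool_pos: [0.4631, 0.3647, 0.11]
tcp_rot: [-0.485, 0.515, -0.515, 0.485]
ft_force: [0.2, 0.0, -0.4]
gripper_width: 0.0101
```

```bash
 python3 -m inch '[{"rot":[0,0,0],"offset":[0,0.015,0],"claw":0},{"rot":[0,0,0],"offset":[0,0.015,0],"claw":0}]'
```

```text
time: 23.9
tool_pos: [0.4631, 0.3647, 0.1088]
tcp_rot: [-0.485, 0.515, -0.515, 0.485]
ft_force: [-0.0, -0.3, 0.1]
gripper_width: 0.0104
```

```bash
 python3 -m inch '[{"rot":[0,0,0],"offset":[0,0.015,0],"claw":0},{"rot":[0,0,0],"offset":[0,0.015,0],"claw":0}]'
```

```text
time: 24.15
tool_pos: [0.4632, 0.3648, 0.1077]
tcp_rot: [-0.485, 0.515, -0.515, 0.485]
ft_force: [0.1, 1.1, -1.0]
gripper_width: 0.0104
```

```bash
 python3 -m inch '[{"rot":[0,0,0],"offset":[0,0.012,0],"claw":0},{"rot":[0,0,0],"offset":[0,0.012,0],"claw":0}]'
```

```text
time: 24.4
tool_pos: [0.4635, 0.3653, 0.1074]
tcp_rot: [0.484, -0.515, 0.515, -0.485]
ft_force: [-0.0, -1.1, 6.6]
gripper_width: 0.0102
```

```bash
 python3 -m inch '[{"rot":[0,0,0],"offset":[0,0.012,0],"claw":0},{"rot":[0,0,0],"offset":[0,0.012,0],"claw":0}]'
```

```text
time: 24.65
tool_pos: [0.4638, 0.3655, 0.1071]
tcp_rot: [0.484, -0.515, 0.515, -0.486]
ft_force: [-1.9, -2.2, 16.5]
gripper_width: 0.0101
```

Seated (force rises). Release.

```bash
 python3 -m inch '[{"rot":[0,0,0],"offset":[0,-0.01,0],"claw":0},{"rot":[0,0,0],"offset":[0,-0.01,0],"claw":0.4},{"rot":[0,0,0],"offset":[0,-0.01,0],"claw":0.5},{"rot":[0,0,0],"offset":[0,-0.01,0],"claw":0.5},{"rot":[0,0,0],"offset":[0,-0.01,0],"claw":0.5},{"rot":[0,0,0],"offset":[0,-0.4,0],"claw":0.5},{"rot":[0,0,0],"offset":[0,-0.9,0],"claw":0.5},{"rot":[0,0,0],"offset":[0,-0.9,0],"claw":0.5}]'; python3 -m inch '[{"rot":[0,0,0],"offset":[0,-0.9,0],"claw":0.5},{"rot":[0,0,0],"offset":[0,-0.9,0],"claw":0.5},{"rot":[0,0,0],"offset":[0,-0.9,0],"claw":0.5}]'
python3 -c "
from h import *
c=cam('wrist');im=c['image'][:,:,::-1]
print(sensors.sense()['tool_pos'])
cv2.imwrite('pics/wrist17.png',im)
c=cam('side');im=c['image'][:,:,::-1]
cv2.imwrite('pics/side17.png',cv2.resize(im[120:230,270:360],None,fx=6,fy=5,interpolation=cv2.INTER_CUBIC))"
```

```text
time: 25.65
tool_pos: [0.4642, 0.366, 0.1806]
tcp_rot: [0.483, -0.514, 0.515, -0.486]
ft_force: [0.1, 0.1, -1.0]
gripper_width: 0.0427
time: 26.02
tool_pos: [0.4633, 0.3648, 0.2497]
tcp_rot: [0.485, -0.515, 0.515, -0.485]
ft_force: [0.2, -0.5, -1.2]
gripper_width: 0.0426
[0.46295638 0.36438003 0.24873861]
```

View pics/side17.png

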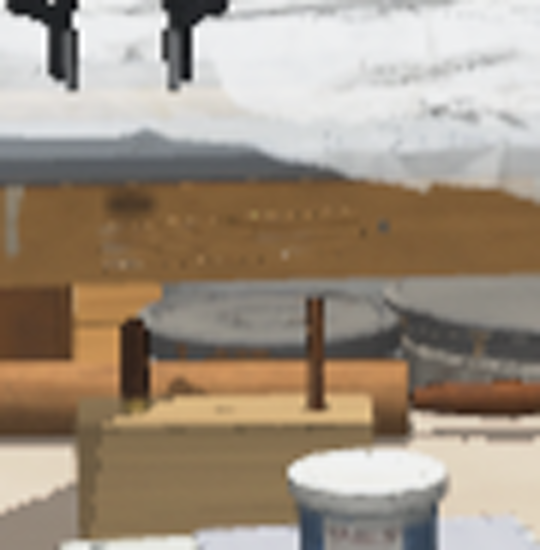

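View pics/wrist17.png

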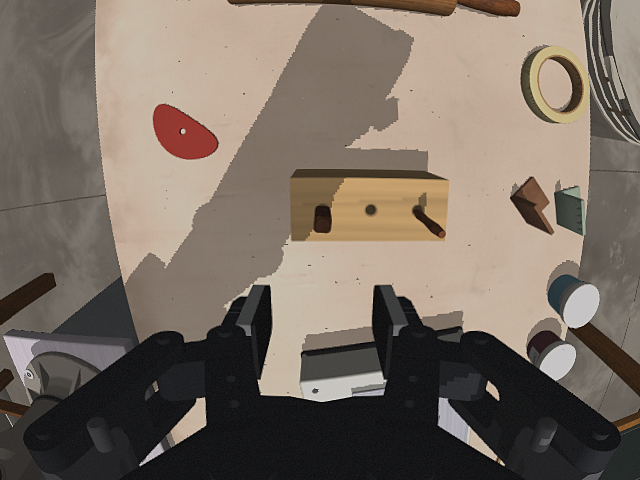

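```bash
 python3 -m inch '[{"rot":[0,0,0],"offset":[0.96,0,0.33],"claw":0.5},{"rot":[0,0,0],"offset":[0.96,0,0.33],"claw":0.5}]'; python3 -m inch '[{"rot":[0,0,0],"offset":[0.96,0,0.33],"claw":0.5},{"rot":[0,0,0],"offset":[0.96,0,0.33],"claw":0.5}]'; python3 -m inch '[{"rot":[0,0,0],"offset":[0.96,0,0.33],"claw":0.5},{"rot":[0,0,0],"offset":[0.96,0,0.33],"claw":0.5}]'; python3 -m inch '[{"rot":[0,0,0],"offset":[0.96,0,0.33],"claw":0.5},{"rot":[0,0,0],"offset":[0.96,0,0.33],"claw":0.5}]'; python3 -m inch '[{"rot":[0,0,0],"offset":[0.96,0,0.33],"claw":0.5},{"rot":[0,0,0],"offset":[0.96,0,0.33],"claw":0.5}]'; python3 -m inch '[{"rot":[0,-0.047,0],"offset":[0.95,0,0.33],"claw":0.5},{"rot":[0,-0.047,0],"offset":[0.95,0,0.33],"claw":0.5},{"rot":[0,-0.047,0],"offset":[0.95,0,0.33],"claw":0.5},{"rot":[0,-0.047,0],"offset":[0.95,0,0.33],"claw":0.5},{"rot":[0,-0.047,0],"offset":[0.95,0,0.33],"claw":0.5}]'
python3 -c "
from h import *
c=cam('wrist');im=c['image'][:,:,::-1]
s=sensors.sense();print(s['tool_pos'],R.from_quat(s['tcp_rot']).as_matrix().round(3),c['eye'])
cv2.imwrite('pics/wrist18.png',cv2.resize(im[150:400,200:460],None,fx=2.4,fy=2.4,interpolation=cv2.INTER_CUBIC))"
```

```text
time: 26.38
tool_pos: [0.4855, 0.2828, 0.2479]
tcp_rot: [0.485, -0.515, 0.516, -0.483]
ft_force: [0.2, 1.1, -0.8]
gripper_width: 0.0428
time: 26.62
tool_pos: [0.5072, 0.2041, 0.248]
tcp_rot: [-0.485, 0.516, -0.516, 0.483]
ft_force: [-1.2, 1.4, -0.6]
gripper_width: 0.0429
time: 26.88
tool_pos: [0.5287, 0.1258, 0.2481]
tcp_rot: [-0.485, 0.516, -0.516, 0.483]
ft_force: [0.8, 0.7, 0.3]
gripper_width: 0.0428
time: 27.12
tool_pos: [0.5503, 0.048, 0.2483]
tcp_rot: [-0.485, 0.516, -0.515, 0.483]
ft_force: [0.9, 1.3, -1.4]
gripper_width: 0.0427
time: 27.38
tool_pos: [0.572, -0.0298, 0.2484]
tcp_rot: [-0.484, 0.516, -0.515, 0.483]
ft_force: [-0.3, 0.4, -0.1]
gripper_width: 0.0427
time: 28.0
tool_pos: [0.5937, -0.1022, 0.2498]
tcp_rot: [-0.522, 0.477, -0.477, 0.522]
ft_force: [0.1, 0.7, 0.3]
gripper_width: 0.0427
[ 0.59375358 -0.10252771  0.24988725] [[ 0.089  0.     0.996]
 [-0.996  0.     0.089]
 [-0.    -1.     0.   ]] [ 0.58801742 -0.03453866  0.42956119]
```

View pics/wrist18.png

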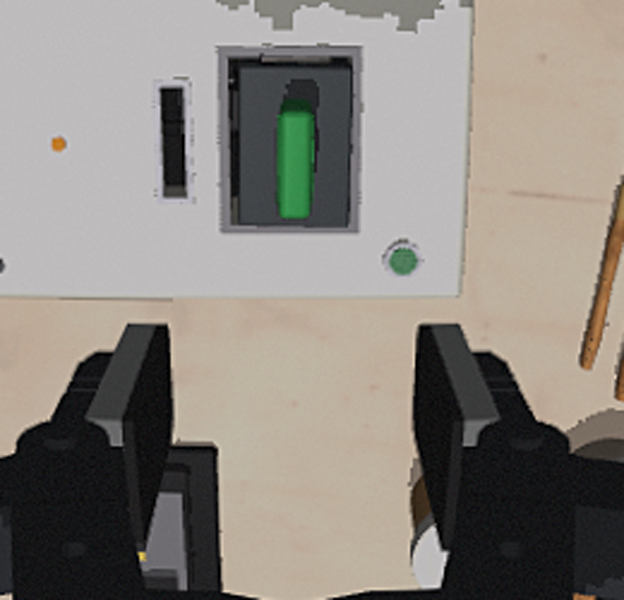

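```bash
python3 -c "
from h import *
c=cam('wrist');c['fish']=1
a=lambda x,y:(200+(x+.5)/2.4-.5,150+(y+.5)/2.4-.5)
q=[onz(c,a(*p),.122) for p in [(278,112),(312,112),(310,218),(280,218)]]
print(np.mean(q,0),np.array(q).round(4).tolist())
q=[onz(c,a(*p),.092) for p in [(240,65),(350,65),(350,225),(240,222)]]
print(np.mean(q,0),np.array(q).round(4).tolist())
s=sensors.sense();print(s['tool_pos'])"
```

```text
[ 0.59506091 -0.10457836  0.122     ] [[0.5874, -0.0859, 0.122], [0.5992, -0.0849, 0.122], [0.6022, -0.1233, 0.122], [0.5914, -0.1242, 0.122]]
[ 0.59503559 -0.10344752  0.092     ] [[0.5714, -0.0741, 0.092], [0.613, -0.0703, 0.092], [0.6196, -0.1333, 0.092], [0.5762, -0.136, 0.092]]
[ 0.59378315 -0.10281942  0.24990458]
```

```bash
 python3 -m inch '[{"rot":[0,0,0],"offset":[0.02,0.5,0.013],"claw":0.5},{"rot":[0,0,0],"offset":[0.02,1,0.013],"claw":0.5},{"rot":[0,0,0],"offset":[0.02,1,0.013],"claw":0.5}]'; python3 -m inch '[{"rot":[0,0,0],"offset":[0,0.4,0],"claw":0.5},{"rot":[0,0,0],"offset":[0,0.7,0],"claw":0.5},{"rot":[0,0,0],"offset":[0,0.92,0],"claw":0.5},{"rot":[0,0,0],"offset":[0,0.92,0],"claw":0.5}]'
python3 -c "
from h import *
c=cam('wrist');im=c['image'][:,:,::-1]
s=sensors.sense();print(s['tool_pos'])
cv2.imwrite('pics/wrist19.png',cv2.resize(im[150:400,200:460],None,fx=2.4,fy=2.4,interpolation=cv2.INTER_CUBIC))"
```

```text
time: 28.48
tool_pos: [0.5933, -0.1048, 0.1676]
tcp_rot: [0.522, -0.479, 0.476, -0.521]
ft_force: [0.1, -0.4, 1.9]
gripper_width: 0.0427
time: 28.98
tool_pos: [0.595, -0.1052, 0.0962]
tcp_rot: [0.522, -0.478, 0.477, -0.521]
ft_force: [-0.0, 1.2, -0.2]
gripper_width: 0.0429
[ 0.59541221 -0.10522359  0.09693471]
```

View pics/wrist19.png

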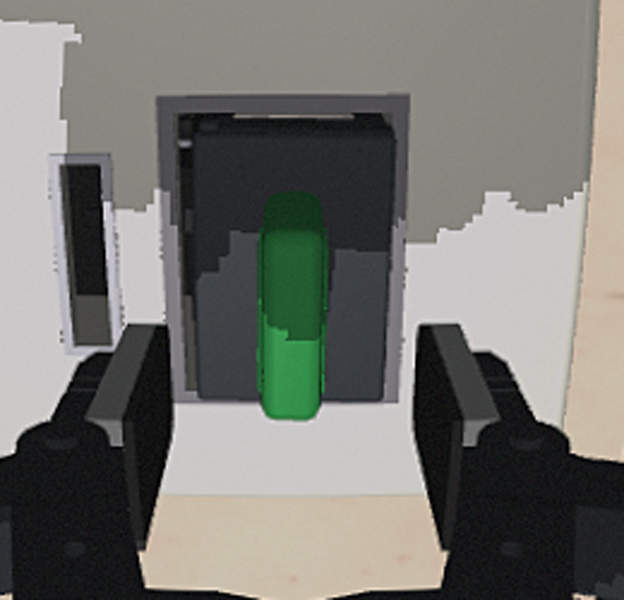

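Fin centred between the pads (about column 293 in the crop, pads at 172 and 415). Close.

```bash
 python3 -m inch '[{"rot":[0,0,0],"offset":[0,0,0],"claw":0.15},{"rot":[0,0,0],"offset":[0,0,0],"claw":0.05},{"rot":[0,0,0],"offset":[0,0,0],"claw":0},{"rot":[0,0,0],"offset":[0,0,0],"claw":0},{"rot":[0,0,0],"offset":[0,0,0],"claw":0},{"rot":[0,0,0],"offset":[0,0,0],"claw":0}]'; python3 -m inch '[{"rot":[0,0,0],"offset":[0,-0.05,0],"claw":0},{"rot":[0,0,0],"offset":[0,-0.1,0],"claw":0},{"rot":[0,0,0],"offset":[0,-0.2,0],"claw":0},{"rot":[0,0,0],"offset":[0,-0.3,0],"claw":0},{"rot":[0,0,0],"offset":[0,-0.3,0],"claw":0}]'
```

```text
time: 29.78
tool_pos: [0.595, -0.1053, 0.0961]
tcp_rot: [-0.522, 0.478, -0.477, 0.522]
ft_force: [-0.1, -0.4, 0.5]
gripper_width: -0.0001
time: 30.4
tool_pos: [0.5955, -0.1054, 0.1211]
tcp_rot: [-0.521, 0.477, -0.478, 0.522]
ft_force: [0.2, 0.7, 0.6]
gripper_width: -0.0002
```

```bash
python3 -c "
from h import *
for n in ['wrist','side']:
  c=cam(n);im=c['image'][:,:,::-1]
  cv2.imwrite('pics/%s20.png'%n,cv2.resize(im[150:400,200:460],None,fx=2.4,fy=2.4,interpolation=cv2.INTER_CUBIC) if n=='wrist' else cv2.resize(im[160:310,290:400],None,fx=5,fy=4,interpolation=cv2.INTER_CUBIC))"
```

```text
(no output)
```

View pics/wrist20.png

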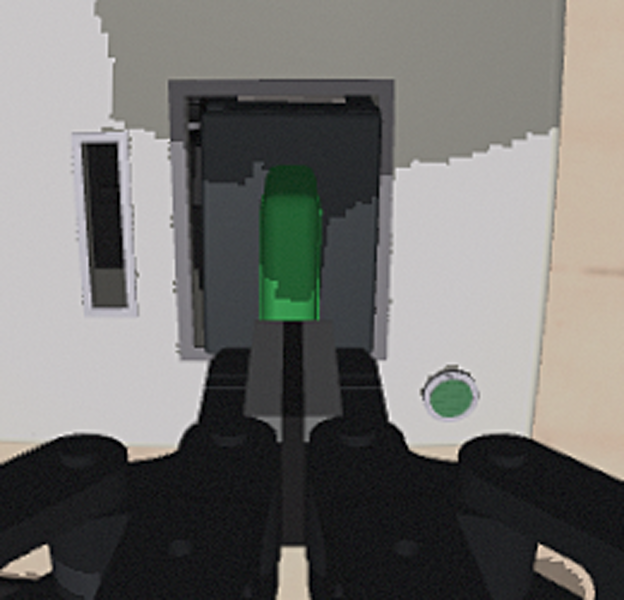

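View pics/side20.png

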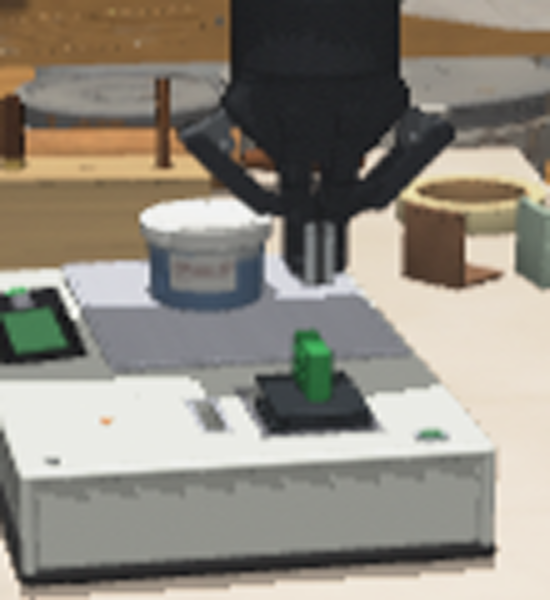

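```bash
python3 -c "
from h import *
s=sensors.sense();p=s['tool_pos'];Rt=R.from_quat(s['tcp_rot']);print(p)
sd=cam('side');w=cam('wrist');w['fish']=1
for d in (0,-.0187,-.03,-.054-.0187):
  P=p+Rt.apply([0,d,0]); a=proj(sd,P);b=proj(w,P)
  print(d,a,((a-[290,160])*[5,4]).round(),b.round(1),((b-[200,150])*2.4).round())
for P in [(.595,-.1045,.122),(.595,-.1045,.09)]:
  a=proj(sd,P);b=proj(w,P);print(P,((a-[290,160])*[5,4]).round(),((b-[200,150])*2.4).round())
print('tip tri side/wrist', tri([ray(sd,(290+318/5,160+282/4)),ray(w,(200+293/2.4,150+322/2.4))]))
print('fin top edge -y end', tri([ray(sd,(290+318/5,160+345/4)),ray(w,(200+293/2.4,150+322/2.4))]))
"
```

```text
[ 0.59497261 -0.10543576  0.1202033 ]
0 [351.35819671 244.99981204] [307. 340.] [321.2 270. ] [291. 288.]
-0.0187 [351.41248018 237.3958885 ] [307. 310.] [321.1 284.1] [291. 322.]
-0.03 [351.44552658 232.76681283] [307. 291.] [321.1 294.1] [291. 346.]
-0.0727 [351.57209151 215.03784151] [308. 220.] [320.8 346.1] [290. 471.]
(0.595, -0.1045, 0.122) [307. 337.] [291. 287.]
(0.595, -0.1045, 0.09) [306. 388.] [292. 241.]
tip tri side/wrist (array([ 0.59771495, -0.09966729,  0.15340967]), [np.float64(0.002860519189560965), np.float64(0.002860519189561047)])
fin top edge -y end (array([ 0.59767909, -0.11359279,  0.11996271]), [np.float64(0.0015520951497793906), np.float64(0.0015520951497794387)])
```

```bash
 python3 -m inch '[{"rot":[0,0,0],"offset":[0,0,0],"claw":0.5},{"rot":[0,0,0],"offset":[0,0,0],"claw":0.5},{"rot":[0,0,0],"offset":[0,0,0],"claw":0.5},{"rot":[0,0,0],"offset":[0,0.15,0],"claw":0.5},{"rot":[0,0,0],"offset":[0,0.3,0],"claw":0.5},{"rot":[0,0,0],"offset":[0,0.4,0],"claw":0.5},{"rot":[0,0,0],"offset":[0,0.4,0],"claw":0.5}]';
python3 -c "
from h import *
for n in ['wrist','side']:
  c=cam(n);im=c['image'][:,:,::-1]
  cv2.imwrite('pics/%s21.png'%n,cv2.resize(im[150:400,200:460],None,fx=2.4,fy=2.4,interpolation=cv2.INTER_CUBIC) if n=='wrist' else cv2.resize(im[160:310,290:400],None,fx=5,fy=4,interpolation=cv2.INTER_CUBIC))"
```

```text
time: 31.48
tool_pos: [0.5945, -0.1052, 0.0872]
tcp_rot: [0.522, -0.478, 0.477, -0.521]
ft_force: [0.5, 0.7, 0.0]
gripper_width: 0.043
```

View pics/wrist21.png

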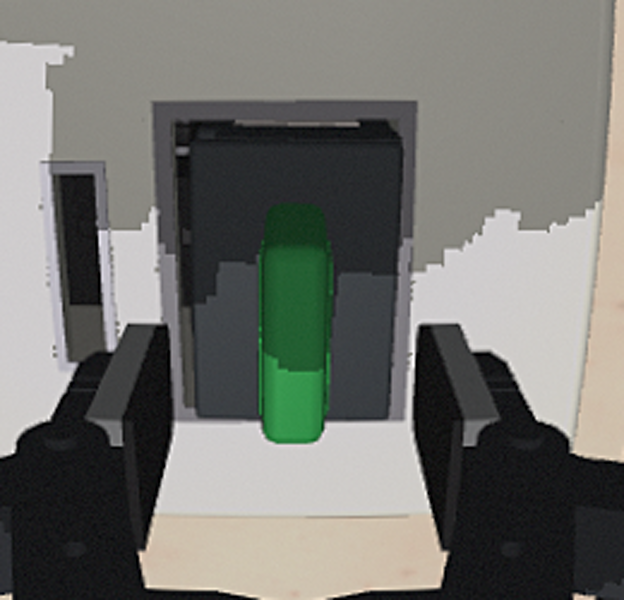

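View pics/side21.png

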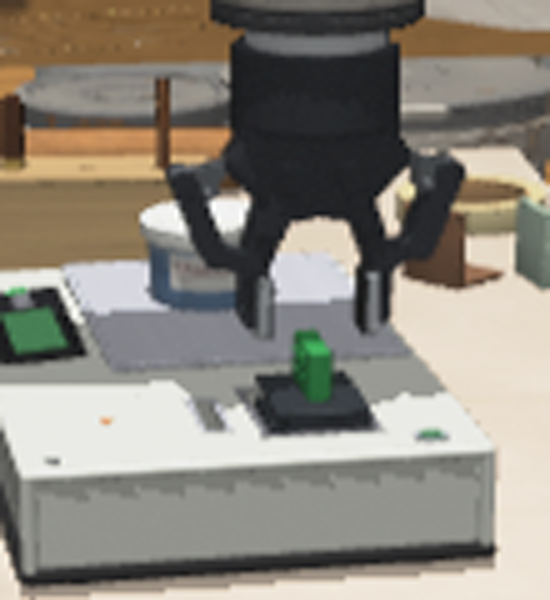

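```bash
 python3 -m inch '[{"rot":[0,0,0],"offset":[0,0.1,0],"claw":0.5},{"rot":[0,0,0],"offset":[0,0.2,0],"claw":0.5},{"rot":[0,0,0],"offset":[0,0.3,0],"claw":0.5},{"rot":[0,0,0],"offset":[0,0.3,0],"claw":0.5}]';
python3 -c "
from h import *
for n in ['side','wrist']:
  c=cam(n);im=c['image'][:,:,::-1]
  cv2.imwrite('pics/%s22.png'%n,cv2.resize(im[150:400,200:460],None,fx=2.4,fy=2.4,interpolation=cv2.INTER_CUBIC) if n=='wrist' else cv2.resize(im[160:310,290:400],None,fx=5,fy=4,interpolation=cv2.INTER_CUBIC))"
```

```text
time: 32.08
tool_pos: [0.5945, -0.1053, 0.0633]
tcp_rot: [0.522, -0.478, 0.477, -0.521]
ft_force: [0.6, 0.2, 0.5]
gripper_width: 0.0428
```

View pics/side22.png

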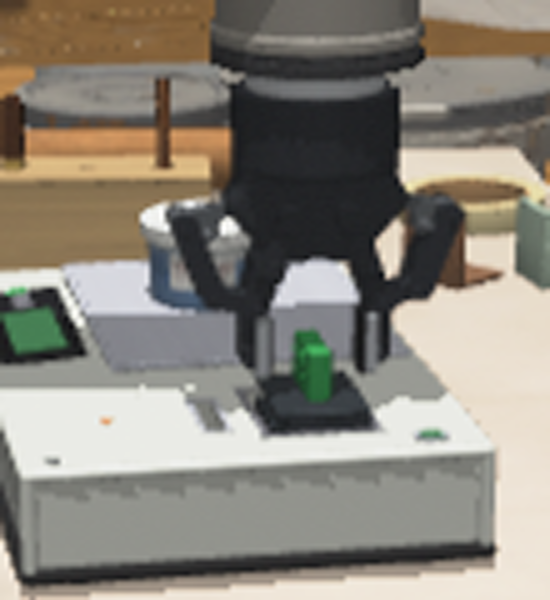

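View pics/wrist22.png

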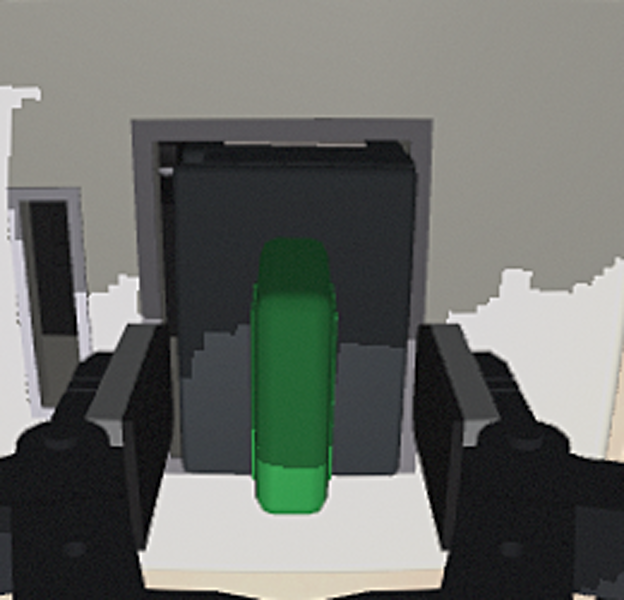

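```bash
 python3 -m inch '[{"rot":[0,0,0],"offset":[0,0,0],"claw":0.15},{"rot":[0,0,0],"offset":[0,0,0],"claw":0.05},{"rot":[0,0,0],"offset":[0,0,0],"claw":0},{"rot":[0,0,0],"offset":[0,0,0],"claw":0},{"rot":[0,0,0],"offset":[0,0,0],"claw":0},{"rot":[0,0,0],"offset":[0,0,0],"claw":0}]'
```

```text
time: 32.92
tool_pos: [0.5952, -0.1053, 0.0643]
tcp_rot: [-0.521, 0.477, -0.478, 0.522]
ft_force: [0.8, 0.2, 3.1]
gripper_width: 0.0106
```

```bash
 python3 -m inch '[{"rot":[0,0,0],"offset":[0,-0.06,0],"claw":0},{"rot":[0,0,0],"offset":[0,-0.15,0],"claw":0},{"rot":[0,0,0],"offset":[0,-0.25,0],"claw":0},{"rot":[0,0,0],"offset":[0,-0.25,0],"claw":0}]'; python3 -m inch '[{"rot":[0,0,0],"offset":[0,-0.15,0],"claw":0},{"rot":[0,0,0],"offset":[0,-0.3,0],"claw":0},{"rot":[0,0,0],"offset":[0,-0.5,0],"claw":0},{"rot":[0,0,0],"offset":[0,-0.8,0],"claw":0},{"rot":[0,0,0],"offset":[0,-1,0],"claw":0},{"rot":[0,0,0],"offset":[0,-1,0],"claw":0}]'
python3 -c "
from h import *
for n in ['side','wrist']:
  c=cam(n);im=c['image'][:,:,::-1]
  cv2.imwrite('pics/%s23.png'%n,cv2.resize(im[150:400,200:460],None,fx=2.4,fy=2.4,interpolation=cv2.INTER_CUBIC) if n=='wrist' else cv2.resize(im[130:310,290:400],None,fx=4,fy=4,interpolation=cv2.INTER_CUBIC))"
```

```text
time: 33.42
tool_pos: [0.5952, -0.1054, 0.085]
tcp_rot: [-0.521, 0.477, -0.478, 0.522]
ft_force: [0.9, 0.1, -0.9]
gripper_width: 0.0107
time: 34.17
tool_pos: [0.5957, -0.1055, 0.1656]
tcp_rot: [-0.521, 0.477, -0.478, 0.522]
ft_force: [-0.5, -0.1, -1.9]
gripper_width: 0.0101
```

View pics/side23.png

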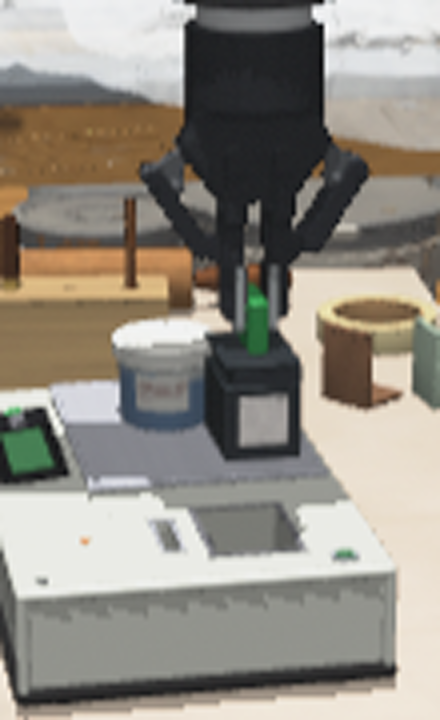

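View pics/wrist23.png

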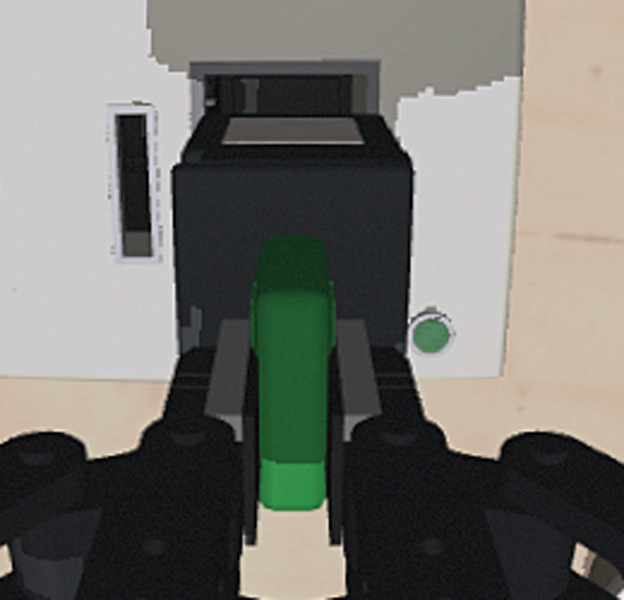

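```bash
 python3 -m inch '[{"rot":[0,0,0],"offset":[0.4,0,-0.15],"claw":0},{"rot":[0,0,0],"offset":[0.99,0,-0.38],"claw":0}]'; python3 -m inch '[{"rot":[0,0,0],"offset":[0.5,0,-0.19],"claw":0},{"rot":[0,0,0],"offset":[0.99,0,-0.38],"claw":0}]'; python3 -m inch '[{"rot":[0,0,0],"offset":[0.5,0,-0.19],"claw":0},{"rot":[0,0,0],"offset":[0.99,0,-0.38],"claw":0},{"rot":[0,0,0],"offset":[0.99,0,-0.38],"claw":0},{"rot":[0,0,0],"offset":[0.99,0,-0.38],"claw":0},{"rot":[0,0.0,0],"offset":[0.99,0,-0.38],"claw":0}]'
python3 -c "
from h import *
print(sensors.sense()['tool_pos'])
for n in ['side','wrist','top']:
  c=cam(n);im=c['image'][:,:,::-1]
  cv2.imwrite('pics/%s24.png'%n,cv2.resize(im[150:400,200:460],None,fx=2.4,fy=2.4,interpolation=cv2.INTER_CUBIC) if n=='wrist' else cv2.resize(im[200:380,260:420],None,fx=4,fy=3.3,interpolation=cv2.INTER_CUBIC) if n=='side' else im[180:300,380:540].repeat(4,0).repeat(4,1))"
```

```text
time: 34.52
tool_pos: [0.5714, -0.1862, 0.1631]
tcp_rot: [-0.522, 0.477, -0.476, 0.522]
ft_force: [1.8, -1.3, -2.8]
gripper_width: 0.0105
time: 34.78
tool_pos: [0.5473, -0.2697, 0.163]
tcp_rot: [0.522, -0.478, 0.477, -0.521]
ft_force: [0.2, 0.4, -1.7]
gripper_width: 0.0105
time: 35.4
tool_pos: [0.5254, -0.3487, 0.1638]
tcp_rot: [-0.522, 0.477, -0.477, 0.522]
ft_force: [-0.3, 0.5, -2.8]
gripper_width: 0.0107
[ 0.52544766 -0.34870941  0.1637873 ]
```

View pics/side24.png

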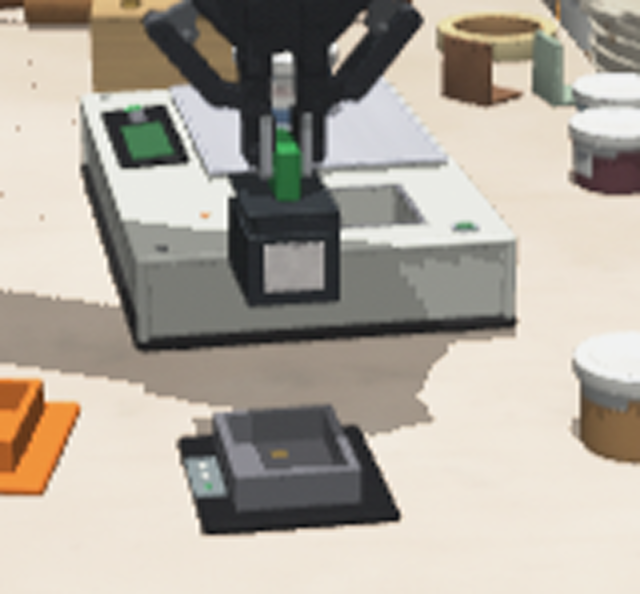

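View pics/wrist24.png

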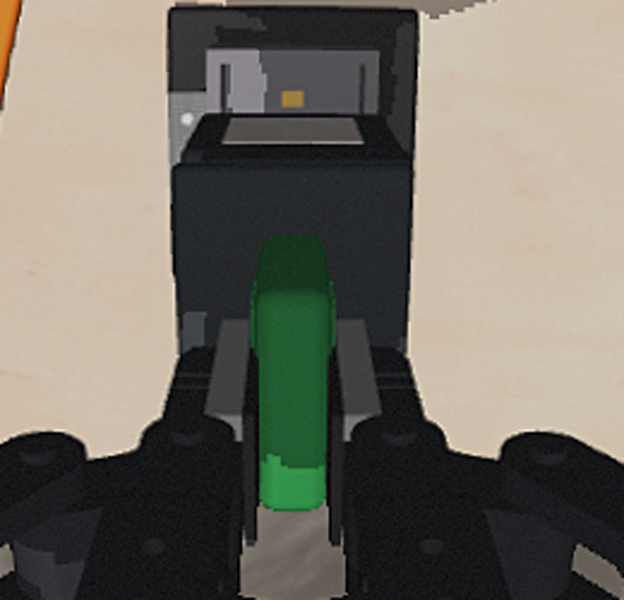

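View pics/top24.png

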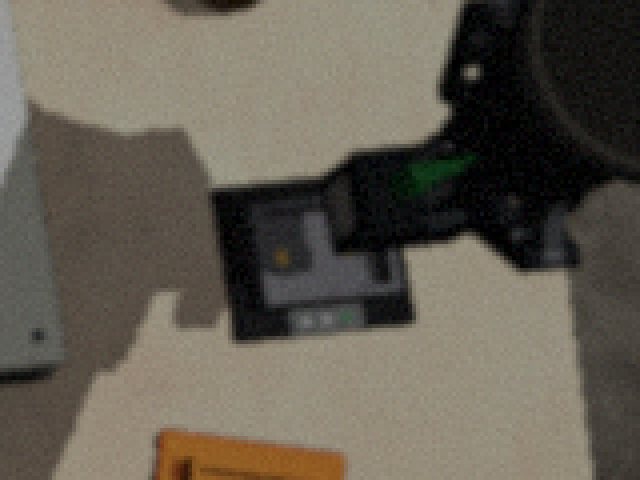

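```bash
 python3 -m inch '[{"rot":[0,0,0],"offset":[0,0.3,0],"claw":0},{"rot":[0,0,0],"offset":[0,0.6,0],"claw":0},{"rot":[0,0,0],"offset":[0,0.9,0],"claw":0},{"rot":[0,0,0],"offset":[0,0.9,0],"claw":0},{"rot":[0,0,0],"offset":[0,0.9,0],"claw":0}]'
python3 -c "
from h import *
s=sensors.sense();print(s['tool_pos'],R.from_quat(s['tcp_rot']).as_matrix().round(3))
for n in ['side','wrist']:
  c=cam(n);im=c['image'][:,:,::-1]
  cv2.imwrite('pics/%s25.png'%n,cv2.resize(im[150:400,200:460],None,fx=2.4,fy=2.4,interpolation=cv2.INTER_CUBIC) if n=='wrist' else cv2.resize(im[260:370,290:380],None,fx=7,fy=5,interpolation=cv2.INTER_CUBIC))"
```

```text
time: 36.17
tool_pos: [0.5257, -0.35, 0.0931]
tcp_rot: [-0.522, 0.477, -0.478, 0.522]
ft_force: [0.6, -0.9, -1.7]
gripper_width: 0.0107
[ 0.52565481 -0.34999709  0.09310129] [[ 0.088  0.001  0.996]
 [-0.996 -0.     0.088]
 [ 0.    -1.     0.001]]
```

View pics/side25.png

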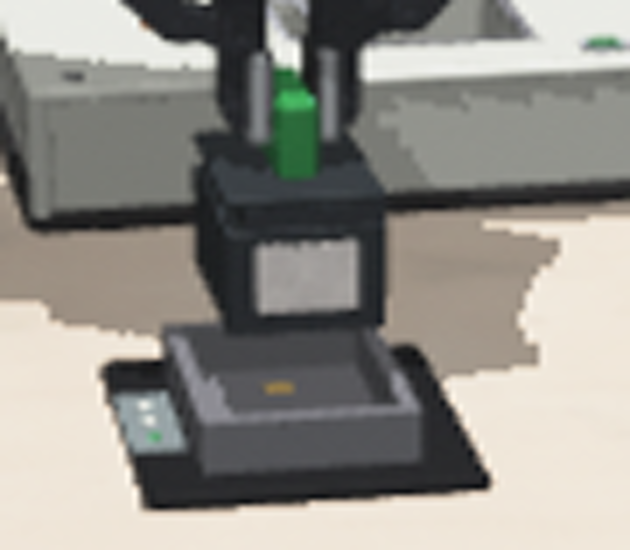

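View pics/wrist25.png

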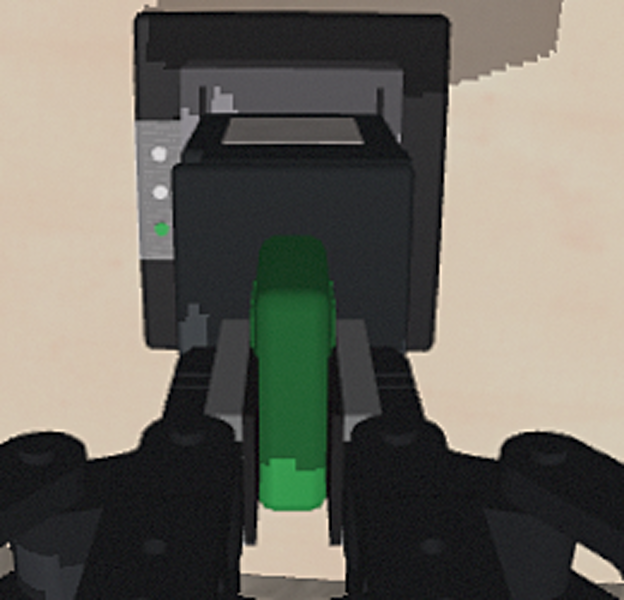

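```bash
python3 -c "
from h import *
w=cam('wrist');w['fish']=1;sd=cam('side')
a=lambda x,y:(200+(x+.5)/2.4-.5,150+(y+.5)/2.4-.5); b=lambda x,y:(290+(x+.5)/7-.5,260+(y+.5)/5-.5)
s=sensors.sense();p=s['tool_pos'];print(p)
zb=.134+p[2]-.1656;print('zb',zb)
Y=np.array([-np.sin(np.radians(5)),np.cos(np.radians(5)),0]);X=np.array([Y[1],-Y[0],0])
def rep(n,P): P=np.array(P);print(n,P.round(4))
q=[onz(w,a(204,114),zb),onz(w,a(386,114),zb)];rep('pack +y bottom edge mid',np.mean(q,0)); rep(' -> centre',np.mean(q,0)-.032*Y)
q=[onz(w,a(*t),zb+.058) for t in [(174,165),(411,165)]];rep('pack +y top edge mid->c',np.mean(q,0)-.032*Y)
q=[onz(sd,b(230,333),zb),onz(sd,b(384,325),zb)];rep('side pack bottom -y edge->c',np.mean(q,0)+.032*Y)
q=[onz(sd,b(*t),.030) for t in [(163,330),(373,330),(422,405),(208,422)]];rep('side rim c',np.mean(q,0));print(np.round(q,4))
q=[onz(sd,b(*t),.030) for t in [(190,333),(365,330),(392,402),(228,415)]];rep('side rim inner?',np.mean(q,0))
q=[onz(w,a(180,68),.03),onz(w,a(403,68),.03)];rep('wrist rim +y outer edge',np.mean(q,0))
"
```

```text
[ 0.52551321 -0.35025754  0.09312224]
zb 0.0615222424200631
pack +y bottom edge mid [ 0.5238 -0.3178  0.0615]
 -> centre [ 0.5266 -0.3497  0.0615]
pack +y top edge mid->c [ 0.5259 -0.3491  0.1195]
side pack bottom -y edge->c [ 0.5271 -0.3491  0.0615]
side rim c [ 0.5274 -0.3561  0.03  ]
[[ 0.4933 -0.3198  0.03  ]
 [ 0.5536 -0.3248  0.03  ]
 [ 0.561  -0.3859  0.03  ]
 [ 0.5017 -0.394   0.03  ]]
side rim inner? [ 0.5282 -0.3549  0.03  ]
wrist rim +y outer edge [ 0.5222 -0.3103  0.03  ]
```

```bash
 python3 -m inch '[{"rot":[0,0,0],"offset":[0,0.12,-0.005],"claw":0},{"rot":[0,0,0],"offset":[0,0.24,-0.005],"claw":0},{"rot":[0,0,0],"offset":[0,0.34,-0.005],"claw":0},{"rot":[0,0,0],"offset":[0,0.34,-0.005],"claw":0},{"rot":[0,0,0],"offset":[0,0.34,-0.005],"claw":0}]'
python3 -c "
from h import *
s=sensors.sense();print(s['tool_pos'])
for n in ['side','wrist']:
  c=cam(n);im=c['image'][:,:,::-1]
  cv2.imwrite('pics/%s26.png'%n,cv2.resize(im[150:400,200:460],None,fx=2.4,fy=2.4,interpolation=cv2.INTER_CUBIC) if n=='wrist' else cv2.resize(im[260:370,290:380],None,fx=7,fy=5,interpolation=cv2.INTER_CUBIC))"
```

```text
time: 37.0
tool_pos: [0.5248, -0.3501, 0.065]
tcp_rot: [-0.521, 0.478, -0.478, 0.522]
ft_force: [0.2, 0.3, -1.9]
gripper_width: 0.0109
[ 0.52478225 -0.35005823  0.06496782]
```

View pics/side26.png

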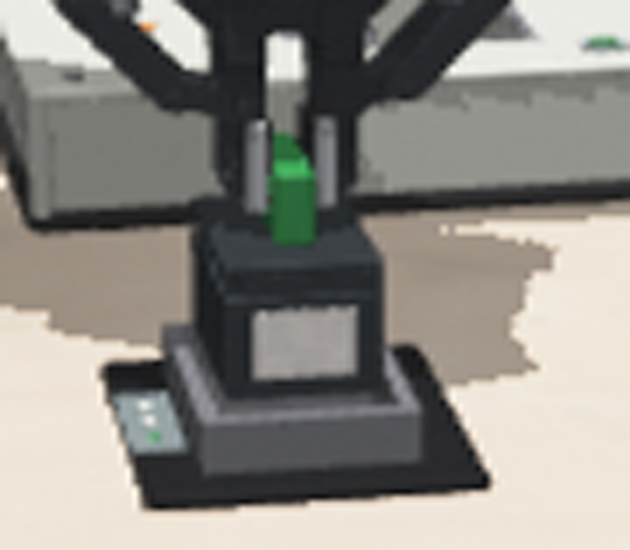

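View pics/wrist26.png

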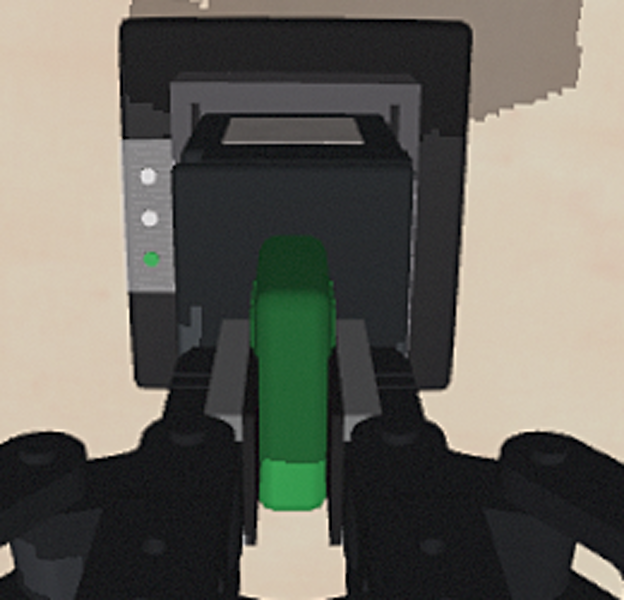

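```bash
 python3 -m inch '[{"rot":[0,0,0],"offset":[0,0.04,0.005],"claw":0},{"rot":[0,0,0],"offset":[0,0.08,0.005],"claw":0},{"rot":[0,0,0],"offset":[0,0.08,0.005],"claw":0}]'
```

```text
time: 37.48
tool_pos: [0.5248, -0.3499, 0.0582]
tcp_rot: [0.522, -0.478, 0.477, -0.521]
ft_force: [0.4, 0.7, -2.1]
gripper_width: 0.0105
```

```bash
 python3 -m inch '[{"rot":[0,0,0],"offset":[0,0.04,0],"claw":0},{"rot":[0,0,0],"offset":[0,0.07,0],"claw":0},{"rot":[0,0,0],"offset":[0,0.07,0],"claw":0}]'
```

```text
time: 37.85
tool_pos: [0.5249, -0.3499, 0.0527]
tcp_rot: [0.522, -0.478, 0.477, -0.522]
ft_force: [-0.1, 0.3, -2.4]
gripper_width: 0.0109
```

```bash
 python3 -m inch '[{"rot":[0,0,0],"offset":[0,0.04,0],"claw":0},{"rot":[0,0,0],"offset":[0,0.08,0],"claw":0},{"rot":[0,0,0],"offset":[0,0.08,0],"claw":0}]'
```

```text
time: 38.22
tool_pos: [0.5248, -0.3499, 0.0461]
tcp_rot: [0.522, -0.478, 0.477, -0.521]
ft_force: [-0.8, -0.2, -1.7]
gripper_width: 0.0108
```

```bash
 python3 -m inch '[{"rot":[0,0,0],"offset":[0,0.025,0],"claw":0},{"rot":[0,0,0],"offset":[0,0.025,0],"claw":0}]'
```

```text
time: 38.48
tool_pos: [0.525, -0.35, 0.0444]
tcp_rot: [-0.522, 0.478, -0.477, 0.522]
ft_force: [0.4, 0.0, -1.7]
gripper_width: 0.0107
```

```bash
 python3 -m inch '[{"rot":[0,0,0],"offset":[0,0.0125,0],"claw":0},{"rot":[0,0,0],"offset":[0,0.0125,0],"claw":0}]'
```

```text
time: 38.72
tool_pos: [0.525, -0.35, 0.0435]
tcp_rot: [-0.522, 0.478, -0.477, 0.522]
ft_force: [-0.0, -0.3, -1.5]
gripper_width: 0.0105
```

```bash
 python3 -m inch '[{"rot":[0,0,0],"offset":[0,0.0125,0],"claw":0},{"rot":[0,0,0],"offset":[0,0.0125,0],"claw":0}]'
```

```text
time: 38.98
tool_pos: [0.525, -0.35, 0.0424]
tcp_rot: [-0.521, 0.478, -0.477, 0.522]
ft_force: [-0.0, 0.6, -2.2]
gripper_width: 0.0107
```

```bash
 python3 -m inch '[{"rot":[0,0,0],"offset":[0,0.0125,0],"claw":0},{"rot":[0,0,0],"offset":[0,0.0125,0],"claw":0}]'
```

```text
time: 39.22
tool_pos: [0.5251, -0.3501, 0.0416]
tcp_rot: [-0.521, 0.477, -0.478, 0.522]
ft_force: [-0.3, -0.0, -0.1]
gripper_width: 0.0106
```

```bash
 python3 -m inch '[{"rot":[0,0,0],"offset":[0,0.01,0],"claw":0},{"rot":[0,0,0],"offset":[0,0.01,0],"claw":0}]'
```

```text
time: 39.48
tool_pos: [0.5252, -0.3502, 0.0416]
tcp_rot: [0.522, -0.477, 0.478, -0.521]
ft_force: [-4.4, 1.8, 11.5]
gripper_width: 0.0109
```

```bash
 python3 -m inch '[{"rot":[0,0,0],"offset":[0,0.01,0],"claw":0},{"rot":[0,0,0],"offset":[0,0.01,0],"claw":0}]'
```

```text
time: 39.72
tool_pos: [0.5254, -0.3503, 0.0416]
tcp_rot: [0.522, -0.477, 0.478, -0.521]
ft_force: [-8.2, 4.5, 24.0]
gripper_width: 0.0103
```

```bash
 python3 -m inch '[{"rot":[0,0,0],"offset":[0,-0.015,0],"claw":0},{"rot":[0,0,0],"offset":[0,-0.015,0],"claw":0}]'; python3 -m inch '[{"rot":[0,0,0],"offset":[0,0,0],"claw":0.15},{"rot":[0,0,0],"offset":[0,0,0],"claw":0.3},{"rot":[0,0,0],"offset":[0,0,0],"claw":0.45},{"rot":[0,0,0],"offset":[0,0,0],"claw":0.45},{"rot":[0,0,0],"offset":[0,0,0],"claw":0.45}]'
python3 -c "
from h import *
for n in ['side','wrist']:
  c=cam(n);im=c['image'][:,:,::-1]
  cv2.imwrite('pics/%s27.png'%n,cv2.resize(im[150:400,200:460],None,fx=2.4,fy=2.4,interpolation=cv2.INTER_CUBIC) if n=='wrist' else cv2.resize(im[260:370,290:380],None,fx=7,fy=5,interpolation=cv2.INTER_CUBIC))"
```

```text
time: 39.98
tool_pos: [0.5252, -0.3502, 0.0416]
tcp_rot: [-0.521, 0.477, -0.478, 0.521]
ft_force: [-3.2, 0.3, 8.4]
gripper_width: 0.0106
time: 40.6
tool_pos: [0.525, -0.35, 0.0411]
tcp_rot: [-0.521, 0.478, -0.478, 0.522]
ft_force: [0.6, 1.3, 0.4]
gripper_width: 0.0387
```

View pics/side27.png

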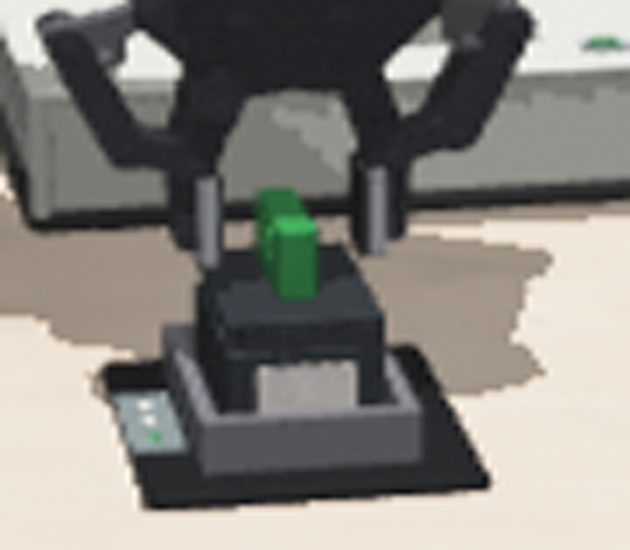

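View pics/wrist27.png

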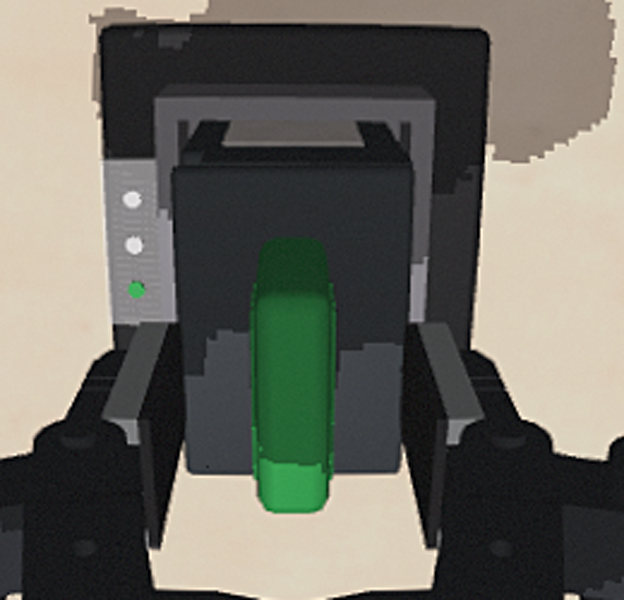

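Pack is in the pocket, released, upright. Retreat upward and check everything.

```bash
 python3 -m inch '[{"rot":[0,0,0],"offset":[0,-0.2,0],"claw":0.45},{"rot":[0,0,0],"offset":[0,-0.6,0],"claw":0.45},{"rot":[0,0,0],"offset":[0,-1,0],"claw":0.45},{"rot":[0,0,0],"offset":[0,-1,0],"claw":0.45}]'; python3 -m inch '[{"rot":[0,0,0],"offset":[0.5,-1,0],"claw":0.45},{"rot":[0,0,0],"offset":[1,-1,0],"claw":0.45},{"rot":[0,0,0],"offset":[1,-1,0],"claw":0.45},{"rot":[0,0,0],"offset":[1,-1,0],"claw":0.45}]'
python3 -c "
from h import *
for n in ['side','top']:
  c=cam(n);im=c['image'][:,:,::-1]
  cv2.imwrite('pics/%s28.png'%n,im)
for i in range(4): cam('wrist')
c=cam('wrist');cv2.imwrite('pics/wrist28.png',c['image'][:,:,::-1]);print(sensors.sense()['time'])"
```

```text
time: 41.2
tool_pos: [0.5266, -0.3508, 0.1249]
tcp_rot: [-0.521, 0.476, -0.479, 0.522]
ft_force: [0.7, -0.6, -0.4]
gripper_width: 0.0387
time: 41.7
tool_pos: [0.5318, -0.4293, 0.2007]
tcp_rot: [-0.521, 0.478, -0.477, 0.522]
ft_force: [-0.2, 0.2, -0.1]
gripper_width: 0.0386
42.05
```

View pics/side28.png

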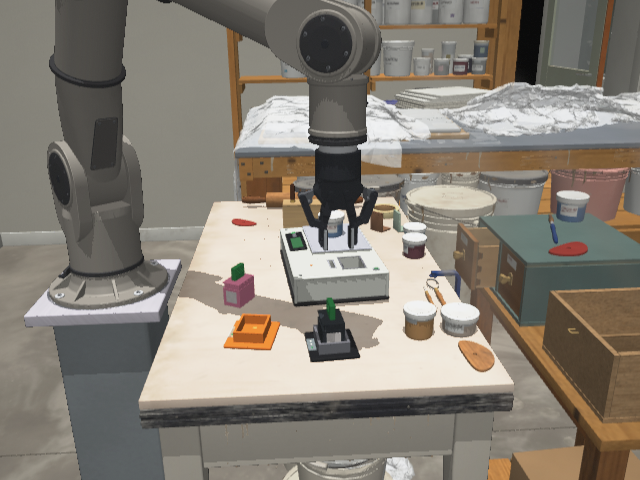

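View pics/top28.png

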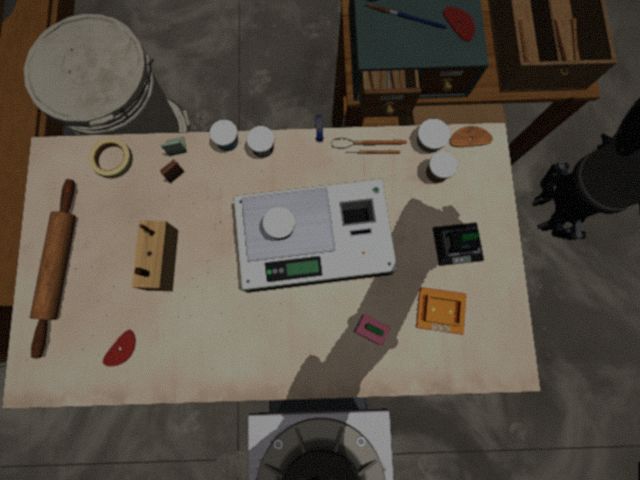

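View pics/wrist28.png

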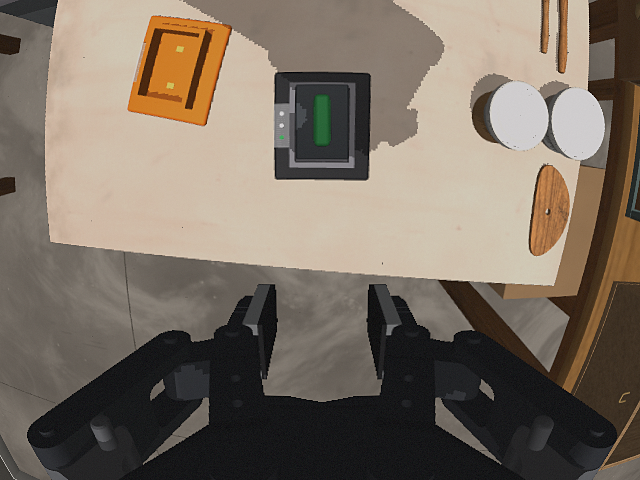

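The pack sits in the black-and-grey cradle (wrist view, pixel 322,125). The pin is in its block (141,271 in the top view), the tub is on the pan (278,223), and the well is empty. Nothing else has moved, so I'm handing it in.

```bash
python3 -c "
from workcell import r
print(r.hand_in())"
```

```text
the job is handed in; nothing more can be done
None
```

The job is done and handed in at about 42 s: the pack stands fin up in the charging cradle and the pin is back in its hole.

- **Catch:** I felt the springy tab about 34 mm below the deck, roughly 12 mm left of the slot's middle. The pin took at most 6.6 N, and the side view showed the pack up.
- **Pin:** It went back into its hole until the ferrule touched, at up to 16.5 N. The side view then showed it upright in the block.
- **Pack:** I lifted it straight out of the well and lowered it until it touched the cradle floor.

The last pictures show the well empty and the gripper clear. The blue tub is still on the pan, and the look-alikes and other things appear where they were.

Some things did not go smoothly or did not agree:

- **Missed grasp:** My first grip on the fin closed on nothing, because the fingertips sit about 35 mm higher than the reported TCP. I saw this in the side picture, went lower, and the second grip held. It also means the pin was held only by the top few mm of its handle, but that did not slip.
- **Setting down:** The force on the pack reached about 24 N for a moment at the cradle floor, more than "gently" calls for. I eased off before letting go.
- **Side camera:** It put the cradle about 5 mm off from the wrist camera's estimate. I trusted the wrist camera, and the pack went in without touching the rim.

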